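Strip a gearbox shaft and put each part where it belongs

ROBOT

A 6-joint arm with a two-finger parallel gripper is mounted at the origin on the work surface. World frame = base frame: x ahead of the robot, y to its left, z up, the work surface at z = 0. Lengths are in m, angles in degrees, forces in N, time in s.
With the tool pointing down it reaches from about 0.325 to 0.85 m from the base axis. Payload 4.4 kg.
Tool frame: the origin (TCP) lies between the finger pads; the fingertips stand 11 mm ahead of it and the grasp point (between the pads) lies 8 mm behind it; y points along the fingers, x is the direction in which the jaws open and shut, and the axes are right-handed (so a half turn about y gives the same grasp; the last joint's range is limited). The gripper opens to 94 mm and grips with 3 to 60 N. Pads are 16 mm wide; open, the fingers measure 119 mm over their backs; the gripper's body (75 mm by 177 mm) begins 78 mm behind the grasp point.
Start: joints at [66.205, 11.837, 88.321, -0, 79.842, -8.623], TCP at [0.15, 0.555, 0.216] pointing down, gripper open.
Joint ranges: [-156.59, 156.59], [-49.26, 127.26], [12.9, 141.05], [-63.56, 243.56], [4.71, 150.69], [-161.64, 161.64]. Speed limits (degrees/s): [159.86, 159.86, 180, 180, 180, 180].

INTERFACE

Orientations are given as [roll, pitch, yaw] about the fixed x, y, z axes, in that order (R = Rz(yaw) Ry(pitch) Rx(roll)).
In Python, from workcell import sensors, vision, env gives the robot as it stands.
- The arm moves only by the tool step_arm, never from a script. Its argument "plan" is a list of rows, each an object with "linear": the shift along the tool's x, y, z in cm, a list of three; "turn": the turn about the tool's y in rad. In form: [{"linear": [x, y, z], "turn": turn}, ...]. A call has 1 to 12 rows; each row is the pose to reach, as a shift and turn from the pose commanded when the call began, along the tool's axes at that moment; what a row does not reach only later rows make up. A row lasts 1/12 s, in which the tool goes at most 41.7 mm and 7.16 degrees, less where a joint would pass 70% of its speed; a pose out of reach is approached as far as the arm can. A call with a gripper value outside its range is refused whole. "hand" is the finger opening in cm, from 0 to 9.4, set as the call begins (left out, the last holds). The fingers move at their own pace and stop on an object; "force" is the grip in N (left out, the last holds). Time passes only in rows, so rows that repeat a pose let the fingers close. It gives the time, the measured TCP pose, the force and the opening at its end, in the units of the state.
- sensors.sense(): the state, without advancing time (a new reading comes with each control period).
- vision.read_camera(name): name is "scene" or "top" or "wrist"; returns a dict with "pixels" (420x560x3 uint8, blue, green, red), "z_map" (420x560 float32, m along the optical axis (not along the pixel's ray), 0 where there is no reading), "vertical_fov" (degrees; the focal length in pixels is half the picture's height over the tangent of half this angle, whatever the lens; pixels are square), "cx", "cy" (the principal point, pixels), "distortion" ([k1, k2, p1, p2, k3] as OpenCV has them; the pictures are not rectified), "R" (3x3) and "t" (3): a world point X has camera coordinates R X + t; the wrist camera has in their place "mount" (4x4, takes a point from camera to tool coordinates, whose origin is the TCP and whose axes are the tool frame's). Camera axes: x right, y down, z forward; pixel columns grow to the right and rows downward; lengths in m; the calibration is good to about 2 mm. A picture is of the moment at which its call begins: read the wrist's pose just before it.
- env.finish_job(): hands the job in, once; it reports no verdict.
The state is a dict: "t": time; "q": joint angles; "joint_vel": joint speeds; "joint_efforts": joint torques, N m; "position": TCP position; "eef_rot": TCP orientation; "ft_force": force on the tool from outside, world axes, zero at the start; "wrist_torque": the same for the moment, N m; "finger_gap": finger opening in m.
Only numpy, scipy, OpenCV 4.12 (cv2) and the standard library are available. Lean on these libraries where they do the work, as an engineer would, in place of code of your own. Each camera call takes 0.05 s, during which the arm holds its last target.

TASK

Strip the stack of parts off the upright gearbox shaft, from the top down and one at a time, setting each down rather than dropping it: the worn bearing goes in the red scrap tub, the small gear in the steel parts dish, the brass ring on the middle of the grey surface plate for checking, and the large gear in the blue wash tray. Leave both gears and the ring lying flat, the same way up as they came off, and do not knock the grease tin about.

Things in the scene. Friction and masses are not known exactly. Their poses are not given: they have to be found in the camera images.
- bearing: Ball bearing, bright steel rings with a dark cage, outside diameter 34 mm, bore 18 mm, 14 mm high, about 60 g; top of the stack. Origin: centre of its underside; z is its axis, up.
- small_gear: Small bright steel spur gear, diameter 46 mm over the teeth, bore 24 mm, 20 mm high, about 170 g; second in the stack, under the bearing. Origin: centre of its underside; z is its axis, up.
- brass_ring: Yellow brass synchro ring, diameter 58 mm, bore 34 mm, 14 mm high, about 110 g; third in the stack, resting on the large gear round that gear's collar. Origin: centre of its underside; z is its axis, up.
- large_gear: Large dark steel spur gear, diameter 70 mm over the teeth and 22 mm high, with a narrow collar (diameter 28 mm) standing a further 11 mm above its top face; bore 22 mm, about 500 g; bottom of the stack. Origin: centre of its underside; z is its axis, up (collar upwards).
- shaft_block: Square hardwood block 110 x 110 mm, 40 mm high, fixed to the bench, with the steel shaft standing upright in its middle. The large gear sits on a shoulder 44 mm above the bench; the shaft above it is 16 mm in diameter up to 92 mm above the bench, then 10 mm in diameter up to its end at 108 mm. All the parts slide up off it with at least 3 mm play all round. The whole stack reaches 114 mm above the bench. Origin: centre of the block's underside; x and y along its sides, z up.
- scrap_tub: Red plastic open-topped tub, fixed, 130 mm (x) by 110 mm (y) outside, 42 mm high, walls and floor 4 mm thick; place of the bearing. Origin: centre of its underside, z up.
- parts_dish: Round shiny steel parts dish on a black rubber foot, fixed: diameter 128 mm over the rim, 28 mm high, sloping wall 2 mm thick, flat inner floor 6 mm above the bench and about 96 mm in diameter; place of the small gear. Origin: centre of its underside, z up.
- surface_plate: Grey square surface plate, fixed, 120 x 120 mm, flat top without walls 30 mm above the bench; place of the brass ring. Origin: centre of its underside at bench level, x and y along its sides, z up.
- wash_tray: Blue plastic open-topped tray with dark drain-hole marks in its floor, fixed, 158 mm (x) by 138 mm (y) over its rim, 142 x 122 mm inside, 32 mm high, floor 4 mm thick; place of the large gear. Origin: centre of its underside, z up.
- grease_tin: Small closed tin, green with a pale lid, diameter 54 mm, 52 mm high, about 250 g, standing loose among the work; not to be moved or knocked over. Origin: centre of its underside, z up.
Not all that is in view belongs to the job. What is shaped like the small_gear but orange is not meant. Leave any purple look-alike of the bearing alone.

How it is judged:
By the outcome, as a careful person would: the job done as asked, in the order asked, and still so for the second after the job is handed in, with the robot touching nothing.
It also fails if it takes over 104 s, if anything falls off the work surface, if the arm or the gripper's body presses on something with over 40 N, if the wrist force passes 120 N, or if a joint passes its speed limit or range.

## Working session

There is one attempt and no reset: what is moved stays moved. The work goes in short steps, Python scripts to look and compute and a tool call to move; the robot and the scene stay as the last step left them, time stands still between calls to the robot, and variables do not carry over. Pictures are saved under pics/ and viewed, and the job is handed in when it is done.

Besides the shell and the picture viewer there is one more tool, called after "Emit:" in YAML: its name, and indented under it one key for each argument. step_arm: Moves the arm, as the interface text tells. Its arguments: {"type":"object","properties":{"plan":{"type":"array"},"hand":{"type":"number"},"force":{"type":"number"}},"required":["plan"]}

```bash
ls; mkdir -p pics
python3 - <<'E'
from workcell import sensors, vision, env
import cv2,pickle
print(sensors.sense())
d={}
for n in ["scene","top","wrist"]:
    c=vision.read_camera(n); d[n]=c
    cv2.imwrite(f"pics/{n}0.png",c["pixels"])
    print(n,{k:v for k,v in c.items() if k not in("pixels","z_map")})
pickle.dump(d,open("c0.pkl","wb"))
E
```

```text
pics
{'t': 0.0, 'q': array([ 6.62053035e+01,  1.18834267e+01,  8.84045252e+01,  1.88059390e-03,
        7.98413264e+01, -8.62184518e+00]), 'joint_vel': array([-0.04332804, -0.04265118,  0.00560778, -0.0307734 ,  0.00950373,
       -0.01377865]), 'joint_efforts': array([-1.18588923e-04, -3.70874870e+01, -2.81415260e+01,  6.95522991e-02,
        3.62156925e-02, -1.87767155e-04]), 'position': array([0.15016592, 0.55423517, 0.21530121]), 'eef_rot': array([-89.9787901 ,   0.12754001,  74.82683854]), 'ft_force': array([ 0.44262666,  0.58255566, -0.16296788]), 'wrist_torque': array([-0.02575456,  0.05321976, -0.044841  ]), 'finger_gap': 0.09379730846286138}
scene {'vertical_fov': 51.85112307705134, 'cx': 275.8243024409113, 'cy': 206.91835280828346, 'distortion': array([-0.00430736,  0.        ,  0.        ,  0.        ,  0.        ]), 'R': array([[-0.86454694,  0.50238236,  0.01305957],
       [ 0.34301437,  0.60888491, -0.7152624 ],
       [-0.36728699, -0.6138983 , -0.69873396]]), 't': array([ 0.44476734, -0.11853608,  1.14890588])}
top {'vertical_fov': 56.594241040229676, 'cx': 267.60004
[... 157 characters left out ...]
90666,  0.00373294],
       [-0.99314093, -0.01348781, -0.11614294],
       [ 0.11618245, -0.00218085, -0.99322549]]), 't': array([0.00816258, 0.5376277 , 0.99692169])}
wrist {'vertical_fov': 70.45856464128991, 'cx': 272.54541231906666, 'cy': 206.7498543684494, 'distortion': array([-0.06464483,  0.        ,  0.        ,  0.        ,  0.        ]), 'mount': array([[ 9.99998860e-01,  2.01801206e-04, -1.49668094e-03,
         4.69244443e-04],
       [ 1.49445667e-03, -2.75061294e-01,  9.61425531e-01,
        -1.68794262e-01],
       [-2.17662165e-04, -9.61426671e-01, -2.75061282e-01,
         7.98220385e-02],
       [ 0.00000000e+00,  0.00000000e+00,  0.00000000e+00,
         1.00000000e+00]])}
```

View pics/scene0.png

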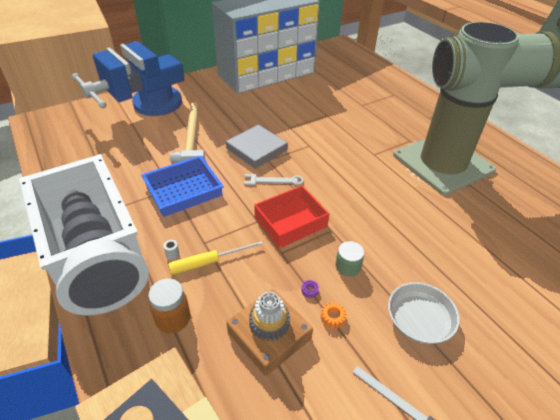

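View pics/top0.png

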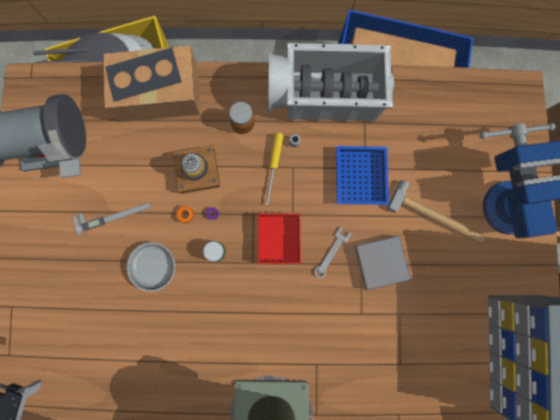

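View pics/wrist0.png

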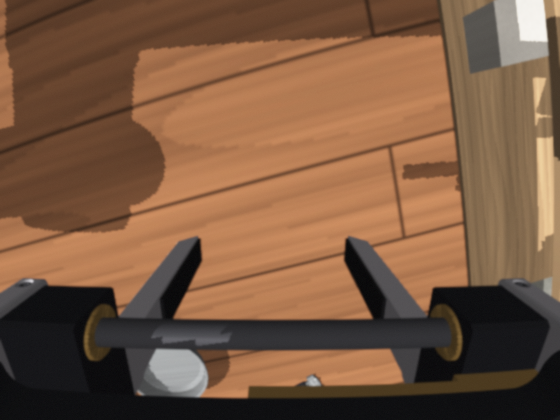

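```bash
cat > h.py <<'E'
import numpy as np,cv2,pickle
from scipy.spatial.transform import Rotation as Ro
def K(c):
    f=210/np.tan(np.radians(c["vertical_fov"])/2)
    return np.array([[f,0,c["cx"]],[0,f,c["cy"]],[0,0,1.]])
def cloud(c,s=None):
    h,w=c["z_map"].shape
    u,v=np.meshgrid(np.arange(w,dtype=float),np.arange(h,dtype=float))
    p=cv2.undistortPoints(np.stack([u,v],-1).reshape(-1,1,2),K(c),c["distortion"]).reshape(h,w,2)
    z=c["z_map"].astype(float); P=np.dstack([p[...,0]*z,p[...,1]*z,z])
    if "R" in c: W=(P-c["t"])@c["R"]
    else:
        M=c["mount"];T=P@M[:3,:3].T+M[:3,3]
        W=T@Ro.from_euler("xyz",s["eef_rot"],degrees=True).as_matrix().T+s["position"]
    W[z==0]=np.nan
    return W
def look(n,save=None):
    from workcell import sensors,vision
    s=sensors.sense(); c=vision.read_camera(n)
    if save: cv2.imwrite(f"pics/{save}.png",c["pixels"])
    return s,c,cloud(c,s)
def circ(p):
    A=np.c_[2*p,np.ones(len(p))];b=(p**2).sum(1)
    x=np.linalg.lstsq(A,b,rcond=None)[0];return x[:2],np.sqrt(x[2]+x[0]**2+x[1]**2)
def delta(s,goal,yaw=None):
    "shift in tool axes (cm) from measured pose"
    R=Ro.from_euler("xyz",s["eef_rot"],degrees=True).as_matrix()
    return R.T@(np.array(goal)-s["position"])*100
E
python3 - <<'E'
from h import *
d=pickle.load(open("c0.pkl","rb"))
for n in ["scene","top"]:
    W=cloud(d[n]); c=d[n]["pixels"].astype(int); hsv=cv2.cvtColor(d[n]["pixels"],cv2.COLOR_BGR2HSV)
    print(n,"bench z",np.nanmedian(W[(np.abs(W[...,0]-.45)<.03)&(np.abs(W[...,1])<.3)][:,2]))
    boxes={"scene":dict(stack=(225,285,315,370),tub=(250,185,335,245),dish=(383,280,462,345),tin=(333,240,368,278),plate=(224,125,290,167),tray=(140,155,225,215),jar=(148,278,192,332)),
     "top":dict(stack=(165,140,225,197),tub=(250,205,306,270),dish=(122,238,180,295),tin=(200,238,229,266),plate=(350,230,415,294),tray=(332,142,393,208),jar=(225,98,257,135))}[n]
    for k,(a,b,e,f) in boxes.items():
        P=W[b:f,a:e].reshape(-1,3); P=P[np.isfinite(P[:,2])]
        P=P[(P[:,2]>.012)]
        zt=np.percentile(P[:,2],99)
        print(k,len(P),"ztop",zt.round(4))
        rng={"stack":[(.030,.045),(.097,.12),(.076,.093)],"tub":[(.036,.05)],"dish":[(.02,.035)],"tin":[(.044,.06)],"plate":[(.02,.04)],"tray":[(.026,.04)],"jar":[(.05,.2)]}[k]
        for lo,hi in rng:
            q=P[(P[:,2]>lo)&(P[:,2]<hi)][:,:2]
            if len(q)<5: continue
            r=cv2.minAreaRect(q.astype(np.float32)*1000)
            print("  ",lo,len(q),"mean",q.mean(0).round(4),"rect",np.round(r[0],1),np.round(r[1],1),round(r[2],1))
E
```

```text
scene bench z 0.0007444656119054432
stack 4110 ztop 0.1132
   0.03 2195 mean [0.6601 0.225 ] rect [651.1 209.2] [110.8 111.4] 10.0
   0.097 498 mean [0.6526 0.2123] rect [652.7 211.9] [38.5 44.9] 61.9
   0.076 299 mean [0.6582 0.2214] rect [655.4 215.1] [39.7 52.7] 55.7
tub 1525 ztop 0.0431
   0.036 465 mean [ 0.4682 -0.0129] rect [467.9 -16.1] [131.8 113. ] 0.4
dish 1050 ztop 0.0297
   0.02 715 mean [0.3771 0.3148] rect [388.3 319. ] [127.6 126.8] 49.5
tin 720 ztop 0.0539
   0.044 412 mean [0.4331 0.1545] rect [431.8 153.5] [48.3 48.9] 24.4
plate 1490 ztop 0.0324
   0.02 1326 mean [ 0.4113 -0.2838] rect [ 408.2 -289.9] [122.  123.5] 13.3
tray 1387 ztop 0.0338
   0.026 735 mean [ 0.6415 -0.2352] rect [ 640.  -247.1] [160.  158.9] 90.0
jar 1653 ztop 0.0861
   0.05 1223 mean [0.7904 0.0975] rect [789.   91.3] [62.4 60.4] 40.9
top bench z 0.0019865070172434213
stack 1766 ztop 0.1155
   0.03 1091 mean [0.6448 0.206 ] rect [649.2 210.4] [110.8 110.5] 10.6
   0.097 224 mean [0.6473 0.2093] rect [649.9 210.8] [43.8 45.9] 10.6
   0.076 113 mean [0.6406 0.2027] rect [646.1 208.8] [45.5 53.3] 23.0
tub 409 ztop 0.0461
   0.036 293 mean [ 0.4715 -0.0111] rect [465.9 -15.2] [127.3 109.2] 0.9
dish 535 ztop 0.0323
   0.02 383 mean [0.3854 0.3277] rect [387.3 319.5] [127.4 125.5] 78.4
tin 351 ztop 0.0558
   0.044 306 mean [0.43   0.1542] rect [430.  154.2] [49.1 47.9] 23.2
plate 2112 ztop 0.035
   0.02 2081 mean [ 0.4061 -0.2884] rect [ 406.6 -289.1] [118.8 122.6] 13.6
tray 869 ztop 0.0366
   0.026 717 mean [ 0.6393 -0.24  ] rect [ 636.7 -243. ] [150.2 165. ] 89.6
jar 639 ztop 0.0895
   0.05 533 mean [0.7823 0.089 ] rect [785.5  90.1] [61.4 60.3] 46.7
```

Run:
```python
import cv2
a=cv2.imread("pics/top0.png")[90:300,60:420]; cv2.imwrite("pics/topz.png",cv2.resize(a,(800,466),interpolation=cv2.INTER_CUBIC))
```

```text
(no output)
```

View pics/topz.png

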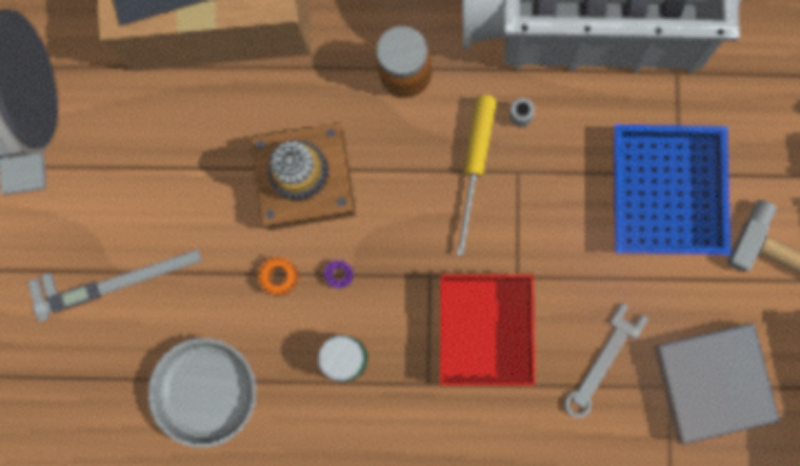

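Run:
```python
from h import *
d=pickle.load(open("c0.pkl","rb"))
from workcell import sensors
s=sensors.sense()
print(delta(dict(s,position=np.array([.15,.555,.216])),[.651,.2105,.255]), s["eef_rot"])
for n in ["scene","top"]:
    W=cloud(d[n]); hsv=cv2.cvtColor(d[n]["pixels"],cv2.COLOR_BGR2HSV)
    m=(hsv[...,0]>105)&(hsv[...,0]<130)&(hsv[...,1]>130)&(abs(W[...,0]-.64)<.12)&(abs(W[...,1]+.245)<.11)
    for lo,hi in [(.026,.04),(0.002,.01)]:
        q=W[m&(W[...,2]>lo)&(W[...,2]<hi)][:,:2]
        r=cv2.minAreaRect(q.astype(np.float32)*1000);print(n,len(q),np.round(r[0],1),np.round(r[1],1),round(r[2],1))
        print(np.percentile(q,[1,99],axis=0).round(4).tolist())
```

```text
[-20.14357927  -3.88399811 -57.36874823] [-89.98270791   0.09477862  74.82797646]
scene 630 [ 640.9 -237.2] [140.2 157. ] 89.9
[[0.563, -0.3047], [0.7189, -0.1679]]
scene 1319 [ 640.1 -236.1] [132.4 144.8] 89.9
[[0.5689, -0.3014], [0.7049, -0.172]]
top 579 [ 639.1 -236.1] [136.9 156.5] 89.9
[[0.5622, -0.3034], [0.7162, -0.1679]]
top 1948 [ 642.  -240.1] [117.1 140.1] 89.5
[[0.5726, -0.297], [0.7103, -0.1819]]
```

Emit:
step_arm:
  plan:
    - {"linear": [-1.3,-0.3,-3.6],"turn": -0.05}
    - {"linear": [-2.6,-0.5,-7.2],"turn": -0.1}
    - {"linear": [-3.9,-0.8,-10.8],"turn": -0.15}
    - {"linear": [-5.2,-1,-14.4],"turn": -0.2}
    - {"linear": [-6.5,-1.3,-18],"turn": -0.265}
    - {"linear": [-7.8,-1.6,-21.6],"turn": -0.265}
    - {"linear": [-9.1,-1.8,-25.2],"turn": -0.265}
    - {"linear": [-10.4,-2.1,-28.8],"turn": -0.265}
    - {"linear": [-11.7,-2.4,-32.4],"turn": -0.265}
    - {"linear": [-13,-2.7,-36],"turn": -0.265}
    - {"linear": [-14.3,-3,-39.6],"turn": -0.265}
    - {"linear": [-14.3,-3,-39.6],"turn": -0.265}

```text
t: 1.15
position: [0.5007, 0.3089, 0.2467]
eef_rot: [-90.2, 0.1, 89.6]
ft_force: [-0.5, 1.0, -0.0]
finger_gap: 0.0939
```

Emit:
step_arm:
  plan:
    - {"linear": [-2,0,-3],"turn": 0}
    - {"linear": [-4,0,-6],"turn": 0}
    - {"linear": [-6,0,-9],"turn": 0}
    - {"linear": [-8,0,-12],"turn": 0}
    - {"linear": [-9.8,-0.4,-15],"turn": 0}
    - {"linear": [-9.8,-0.4,-15],"turn": 0}
    - {"linear": [-9.8,-0.4,-15],"turn": 0}
    - {"linear": [-9.8,-0.4,-15],"turn": 0}

```text
t: 1.82
position: [0.6444, 0.2158, 0.2497]
eef_rot: [-89.9, -0.0, 90.0]
ft_force: [-0.2, -0.3, -0.0]
finger_gap: 0.0938
```

Run:
```python
from h import *
s,c,W=look("wrist","w1"); pickle.dump((s,c),open("w1.pkl","wb"))
print(s["position"],s["eef_rot"],s["joint_vel"].round(1))
P=W.reshape(-1,3);P=P[np.isfinite(P[:,2])]
P=P[(abs(P[:,0]-.65)<.08)&(abs(P[:,1]-.21)<.08)]
h,e=np.histogram(P[:,2],bins=np.arange(0,.22,.004));print([(round(b,3),n) for b,n in zip(e,h) if n])
```

```text
[0.64441365 0.21577467 0.24965071] [-8.98868060e+01 -1.58744770e-02  9.00120232e+01] [ 1.3 -1.   0.8 -0.1 -0.1 -0.1]
[(np.float64(0.0), np.int64(3848)), (np.float64(0.004), np.int64(16)), (np.float64(0.008), np.int64(14)), (np.float64(0.012), np.int64(16)), (np.float64(0.016), np.int64(16)), (np.float64(0.02), np.int64(18)), (np.float64(0.024), np.int64(15)), (np.float64(0.028), np.int64(20)), (np.float64(0.032), np.int64(20)), (np.float64(0.036), np.int64(1420)), (np.float64(0.04), np.int64(2944)), (np.float64(0.044), np.int64(17)), (np.float64(0.048), np.int64(39)), (np.float64(0.052), np.int64(46)), (np.float64(0.056), np.int64(49)), (np.float64(0.06), np.int64(56)), (np.float64(0.064), np.int64(472)), (np.float64(0.068), np.int64(83)), (np.float64(0.072), np.int64(85)), (np.float64(0.076), np.int64(143)), (np.float64(0.08), np.int64(230)), (np.float64(0.084), np.int64(41)), (np.float64(0.088), np.int64(50)), (np.float64(0.092), np.int64(74)), (np.float64(0.096), np.int64(208)), (np.float64(0.1), np.int64(216)), (np.float64(0.104), np.int64(53)), (np.float64(0.108), np.int64(203)), (np.float64(0.112), np.int64(439)), (np.float64(0.116), np.int64(4))]
```

View pics/w1.png

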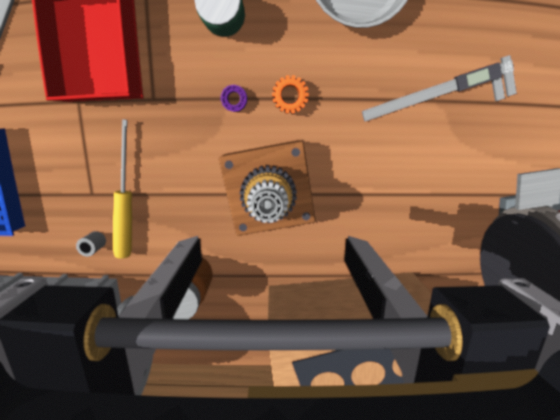

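```bash
cat >> h.py <<'E'
def ransac(q,r,tol=.0015,it=400):
    rng=np.random.default_rng(0);best=None
    for _ in range(it):
        i=rng.choice(len(q),3,replace=False)
        try: c,rr=circ(q[i])
        except Exception: continue
        if abs(rr-r)>.003: continue
        m=abs(np.linalg.norm(q-c,axis=1)-r)<tol
        if best is None or m.sum()>best.sum(): best=m
    return circ(q[best])+(best.sum(),)
def stack(W,verbose=True,c0=(.651,.2105)):
    m=np.isfinite(W[...,2])&(np.hypot(W[...,0]-c0[0],W[...,1]-c0[1])<.1)
    P=W[m]
    q=P[(P[:,2]>.036)&(P[:,2]<.044)][:,:2]
    r=cv2.minAreaRect(q.astype(np.float32)*1000);print("block",np.round(r[0],1),np.round(r[1],1),round(r[2],1))
    from scipy.spatial import ConvexHull
    for nm,lo,hi in [("bearing",.109,.12),("sg",.095,.104),("ring",.077,.084),("lg",.0625,.0685)]:
        q=P[(P[:,2]>lo)&(P[:,2]<hi)][:,:2]
        if len(q)<20: print(nm,len(q));continue
        h=q[ConvexHull(q).vertices]; cc,R=cv2.minEnclosingCircle(q.astype(np.float32)*1000)
        print(nm,len(q),"minenc",np.round(cc,1),round(R,1),"rect", cv2.boundingRect((q*1e4).astype(np.int32)))
E
python3 - <<'E'
from h import *
s,c=pickle.load(open("w1.pkl","rb")); stack(cloud(c,s))
E
```

```text
block [650.  209.6] [110.2 110.4] 10.5
bearing 601 minenc [650.  209.7] 17.1 rect (6329, 1937, 339, 322)
sg 438 minenc [650.  209.8] 23.2 rect (6270, 1870, 455, 451)
ring 357 minenc [649.8 209.8] 27.0 rect (6231, 1830, 478, 534)
lg 500 minenc [650.2 209.6] 35.2 rect (6150, 1748, 695, 696)
```

Emit:
step_arm:
  plan:
    - {"linear": [-0.1,2,-0.1],"turn": 0}
    - {"linear": [-0.1,4.5,-0.1],"turn": 0}
    - {"linear": [-0.1,7,-0.1],"turn": 0}
    - {"linear": [-0.1,9,-0.1],"turn": 0}
    - {"linear": [-0.1,9,-0.1],"turn": 0}
    - {"linear": [-0.1,9,-0.1],"turn": 0}
    - {"linear": [-0.1,9,-0.1],"turn": 0}
  hand: 6

```text
t: 2.45
position: [0.6465, 0.2154, 0.1623]
eef_rot: [-90.1, -0.0, 90.1]
ft_force: [-0.5, -0.5, 0.7]
finger_gap: 0.0601
```

Run:
```python
from h import *
from workcell import sensors
s=sensors.sense();print(s["position"],s["eef_rot"],s["joint_vel"].round(1),s["finger_gap"],delta(s,[.650,.2097,.113]))
```

```text
[0.64647631 0.21542008 0.1622613 ] [-9.01272771e+01 -3.16936485e-02  9.00857885e+01] [-0.4 -0.7 -1.6 -0.1 -0.1  0. ] 0.06011918353135795 [-0.57525966  4.92658171 -0.34056858]
```

Emit:
step_arm:
  plan:
    - {"linear": [-0.3,0.5,-0.15],"turn": 0}
    - {"linear": [-0.57,1,-0.35],"turn": 0}
    - {"linear": [-0.57,2,-0.35],"turn": 0}
    - {"linear": [-0.57,3,-0.35],"turn": 0}
    - {"linear": [-0.57,4,-0.35],"turn": 0}
    - {"linear": [-0.57,4.6,-0.35],"turn": 0}
    - {"linear": [-0.57,4.9,-0.35],"turn": 0}
    - {"linear": [-0.57,4.9,-0.35],"turn": 0}
    - {"linear": [-0.57,4.9,-0.35],"turn": 0}

```text
t: 3.2
position: [0.6497, 0.2087, 0.1111]
eef_rot: [-90.0, 0.0, 90.0]
ft_force: [0.3, 0.6, 1.5]
finger_gap: 0.0599
```

Run:
```python
from h import *
s,c,W=look("wrist","w2");print(s["position"],s["eef_rot"],s["joint_vel"].round(1),s["ft_force"],delta(s,[.650,.2097,.113]))
stack(W)
s,c,W=look("scene")
cv2.imwrite("pics/s2.png",cv2.resize(c["pixels"][220:370,170:370],(800,600)))
```

```text
[0.64971066 0.20866729 0.11110744] [-8.99730930e+01  3.52756171e-03  9.00151235e+01] [ 0.  -0.7 -0.8 -0.1  0.1  0. ] [0.28266938 0.55321302 1.46400201] [ 0.10325182 -0.18927621 -0.02887265]
block [650.2 209.9] [110.4 110.8] 10.4
bearing 2286 minenc [640.9 208.7] 42.0 rect (6330, 1666, 345, 842)
sg 1282 minenc [640.8 209. ] 35.7 rect (6269, 1732, 395, 716)
ring 874 minenc [649.8 209.9] 27.0 rect (6229, 1829, 386, 539)
lg 1119 minenc [650.1 209.9] 35.4 rect (6150, 1751, 632, 697)
```

View pics/s2.png

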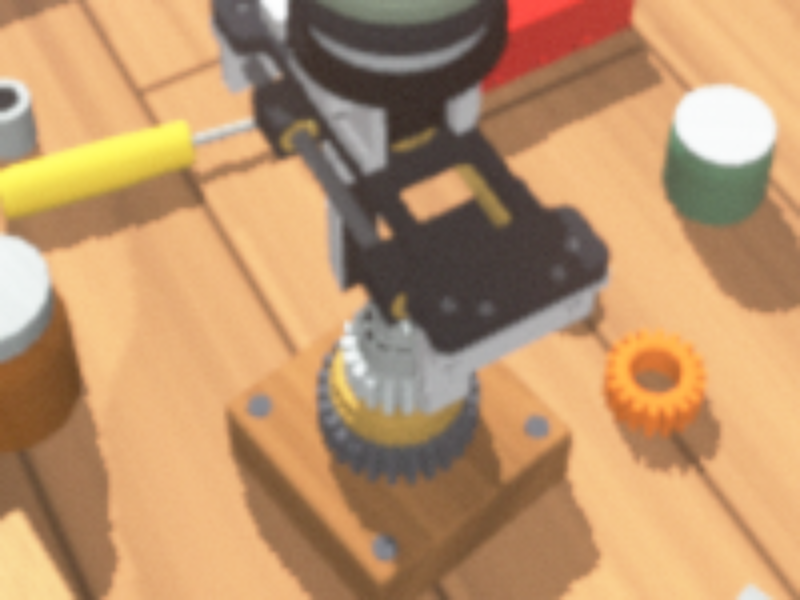

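View pics/w2.png

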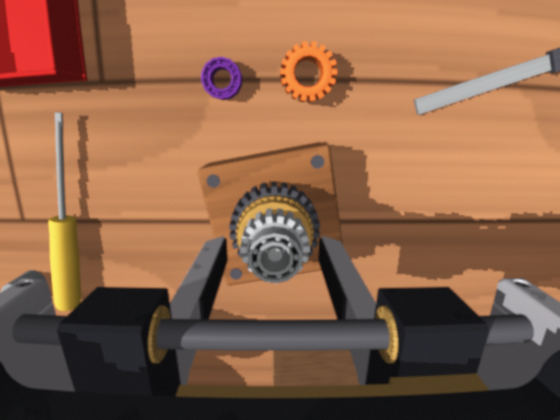

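Emit:
step_arm:
  plan:
    - {"linear": [0.1,-0.2,0],"turn": 0}
    - {"linear": [0.1,-0.2,0],"turn": 0}
    - {"linear": [0.1,-0.2,0],"turn": 0}

```text
t: 3.55
position: [0.6503, 0.2098, 0.1143]
eef_rot: [-90.1, -0.0, 90.0]
ft_force: [0.5, 0.9, 0.5]
finger_gap: 0.0599
```

Emit:
step_arm:
  plan:
    - {"linear": [0,0,0],"turn": 0}
    - {"linear": [0,0,0],"turn": 0}
    - {"linear": [0,0,0],"turn": 0}
    - {"linear": [0,0,0],"turn": 0}
    - {"linear": [0,0,0],"turn": 0}
    - {"linear": [0,0,0],"turn": 0}
  hand: 2.5
  force: 20

```text
t: 4.05
position: [0.6498, 0.2096, 0.1134]
eef_rot: [-90.0, -0.0, 90.0]
ft_force: [-0.8, -0.8, -0.8]
finger_gap: 0.0343
```

Emit:
step_arm:
  plan:
    - {"linear": [0,-0.3,0],"turn": 0}
    - {"linear": [0,-0.8,0],"turn": 0}
    - {"linear": [0,-1.6,0],"turn": 0}
    - {"linear": [0,-2.8,0],"turn": 0}
    - {"linear": [0,-4,0],"turn": 0}
    - {"linear": [-1.5,-5,1.2],"turn": 0}
    - {"linear": [-4,-5,3.3],"turn": 0}
    - {"linear": [-6.5,-5,5.3],"turn": 0}
    - {"linear": [-9,-5,7.3],"turn": 0}
    - {"linear": [-11.5,-5,9.3],"turn": 0}
    - {"linear": [-14,-5,11.4],"turn": 0}
    - {"linear": [-16.5,-5,13.4],"turn": 0}

```text
t: 5.05
position: [0.5155, 0.0436, 0.1653]
eef_rot: [-90.2, 0.0, 90.0]
ft_force: [0.1, -0.2, -1.1]
finger_gap: 0.0339
```

Emit:
step_arm:
  plan:
    - {"linear": [-2.5,0,2],"turn": 0}
    - {"linear": [-4.5,0,3.7],"turn": 0}
    - {"linear": [-6,1,4.9],"turn": 0}
    - {"linear": [-6,3,4.9],"turn": 0}
    - {"linear": [-6,5,4.9],"turn": 0}
    - {"linear": [-6,6.5,4.9],"turn": 0}
    - {"linear": [-6,7.5,4.9],"turn": 0}
    - {"linear": [-6,7.5,4.9],"turn": 0}
    - {"linear": [-6,7.5,4.9],"turn": 0}

```text
t: 5.8
position: [0.4673, -0.0154, 0.0891]
eef_rot: [-90.0, 0.0, 90.0]
ft_force: [-0.7, 0.3, -0.6]
finger_gap: 0.034
```

Run:
```python
from h import *
s,c,W=look("wrist","w3");print(s["position"],s["eef_rot"],s["joint_vel"].round(1),s["ft_force"],s["finger_gap"],delta(s,[.467,-.0155,.0185]))
```

```text
[ 0.46728842 -0.01542105  0.08909875] [-9.00323165e+01  5.63663880e-03  9.00191804e+01] [ 0.1 -0.8 -1.1  0.  -0.2 -0. ] [-0.70542889  0.25772891 -0.55856761] 0.033960573835171926 [-0.00719074  7.05985877  0.03282629]
```

View pics/w3.png

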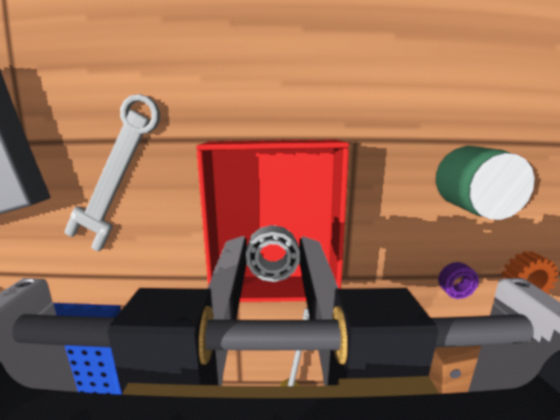

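Emit:
step_arm:
  plan:
    - {"linear": [0,1.5,0],"turn": 0}
    - {"linear": [0,3.5,0],"turn": 0}
    - {"linear": [0,5,0],"turn": 0}
    - {"linear": [0,6,0],"turn": 0}
    - {"linear": [0,6.5,0],"turn": 0}
    - {"linear": [0,6.7,0],"turn": 0}
    - {"linear": [0,6.8,0],"turn": 0}
    - {"linear": [0,6.8,0],"turn": 0}
    - {"linear": [0,6.8,0],"turn": 0}

```text
t: 6.6
position: [0.4677, -0.0156, 0.0213]
eef_rot: [-90.1, 0.0, 90.0]
ft_force: [0.6, -0.0, 0.5]
finger_gap: 0.0341
```

Emit:
step_arm:
  plan:
    - {"linear": [0,0.1,0],"turn": 0}
    - {"linear": [0,0.2,0],"turn": 0}
    - {"linear": [0,0.3,0],"turn": 0}
    - {"linear": [0,0.3,0],"turn": 0}

```text
t: 6.93
position: [0.4667, -0.0154, 0.0174]
eef_rot: [-90.0, -0.0, 90.0]
ft_force: [-0.2, 0.2, -0.8]
finger_gap: 0.0342
```

Emit:
step_arm:
  plan:
    - {"linear": [0,0.1,0],"turn": 0}
    - {"linear": [0,0.1,0],"turn": 0}
    - {"linear": [0,0.1,0],"turn": 0}

```text
t: 7.18
position: [0.4668, -0.0154, 0.0173]
eef_rot: [-90.0, -0.0, 90.0]
ft_force: [-2.6, 0.4, 6.6]
finger_gap: 0.0341
```

Emit:
step_arm:
  plan:
    - {"linear": [0,0,0],"turn": 0}
    - {"linear": [0,0,0],"turn": 0}
    - {"linear": [0,0,0],"turn": 0}
    - {"linear": [0,-0.5,0],"turn": 0}
    - {"linear": [0,-1.5,0],"turn": 0}
    - {"linear": [0,-3,0],"turn": 0}
    - {"linear": [0,-5,0],"turn": 0}
    - {"linear": [0,-7.5,0],"turn": 0}
    - {"linear": [0,-10.5,0],"turn": 0}
    - {"linear": [0,-13.5,0],"turn": 0}
    - {"linear": [0,-13.5,0],"turn": 0}
    - {"linear": [0,-13.5,0],"turn": 0}
  hand: 5.5

```text
t: 8.18
position: [0.4689, -0.0158, 0.1544]
eef_rot: [-90.4, 0.1, 90.0]
ft_force: [-0.4, -0.6, -0.7]
finger_gap: 0.0552
```

Run:
```python
from h import *
s,c,W=look("wrist","w4");print(s["position"],s["finger_gap"],delta(s,[.650,.2099,.15]))
```

```text
[ 0.46885193 -0.01581494  0.15444194] 0.05516870682592747 [ 22.56754476   0.52606192 -18.11753421]
```

View pics/w4.png

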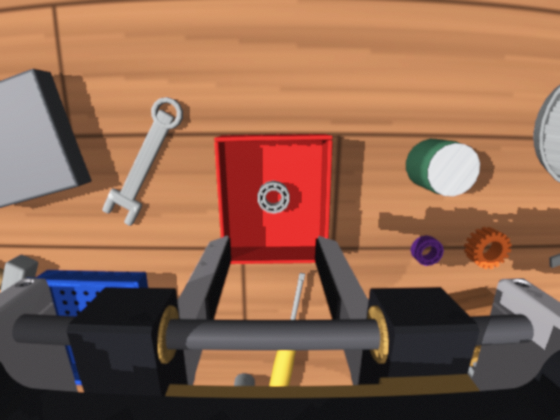

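Emit:
step_arm:
  plan:
    - {"linear": [2,-0.5,-1.6],"turn": 0}
    - {"linear": [4.5,-0.5,-3.6],"turn": 0}
    - {"linear": [7.2,-0.5,-5.8],"turn": 0}
    - {"linear": [9.9,-0.5,-8],"turn": 0}
    - {"linear": [12.6,-0.5,-10.2],"turn": 0}
    - {"linear": [15.3,-0.5,-12.4],"turn": 0}
    - {"linear": [18,-0.5,-14.6],"turn": 0}
    - {"linear": [20.5,-0.5,-16.6],"turn": 0}
    - {"linear": [22.5,-0.5,-18.2],"turn": 0}
    - {"linear": [22.5,0.5,-18.2],"turn": 0}
    - {"linear": [22.5,0.5,-18.2],"turn": 0}
    - {"linear": [22.5,0.5,-18.2],"turn": 0}
  hand: 7

```text
t: 9.23
position: [0.6463, 0.2087, 0.1432]
eef_rot: [-89.6, 0.1, 90.0]
ft_force: [0.4, -0.6, -0.1]
finger_gap: 0.0703
```

Run:
```python
from h import *
s,c,W=look("wrist","w5");print(s["position"],s["eef_rot"],s["finger_gap"],delta(s,[.650,.2098,.0935]))
stack(W)
```

```text
[0.64630244 0.20872316 0.14316439] [-89.63123374   0.09871183  90.01453392] 0.07031218784277787 [ 0.11614659  4.96376361 -0.40173928]
block [650.  209.7] [110.1 110.6] 10.5
bearing 19
sg 1905 minenc [650.3 210.3] 23.4 rect (6271, 1873, 463, 457)
ring 715 minenc [649.8 210. ] 27.0 rect (6231, 1831, 386, 535)
lg 899 minenc [650.4 209.7] 35.5 rect (6151, 1749, 701, 701)
```

View pics/w5.png

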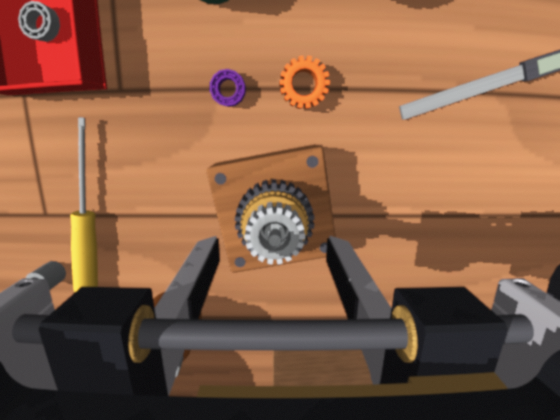

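Emit:
step_arm:
  plan:
    - {"linear": [0,0.5,0],"turn": 0}
    - {"linear": [0,1.2,0],"turn": 0}
    - {"linear": [0,2.2,0],"turn": 0}
    - {"linear": [0,2.2,0],"turn": 0}
    - {"linear": [0,2.2,0],"turn": 0}

```text
t: 9.7
position: [0.6477, 0.2091, 0.123]
eef_rot: [-89.8, 0.0, 90.0]
ft_force: [-0.5, 1.0, 0.5]
finger_gap: 0.07
```

Run:
```python
from h import *
from workcell import sensors
s=sensors.sense();print(s["position"],s["eef_rot"],s["joint_vel"].round(1),delta(s,[.6501,.2099,.0935]))
```

```text
[0.64765516 0.2090549  0.1229912 ] [-8.98410048e+01  3.02326484e-02  8.99815479e+01] [ 0.1 -0.6 -1.5  0.   0.1 -0. ] [ 0.08614436  2.94838567 -0.25263925]
```

Emit:
step_arm:
  plan:
    - {"linear": [0.05,0.5,-0.15],"turn": 0}
    - {"linear": [0.1,1.2,-0.2],"turn": 0}
    - {"linear": [0.1,2,-0.2],"turn": 0}
    - {"linear": [0.1,2.5,-0.2],"turn": 0}
    - {"linear": [0.1,2.8,-0.2],"turn": 0}
    - {"linear": [0.1,2.8,-0.2],"turn": 0}
    - {"linear": [0.1,2.8,-0.2],"turn": 0}

```text
t: 10.28
position: [0.6506, 0.2106, 0.096]
eef_rot: [-90.0, 0.0, 90.0]
ft_force: [1.2, 0.8, 0.7]
finger_gap: 0.0697
```

Run:
```python
from h import *
from workcell import sensors
s=sensors.sense();print(s["position"],s["eef_rot"],s["joint_vel"].round(1),s["ft_force"],delta(s,[.6501,.2099,.0935]))
```

```text
[0.65058692 0.21064558 0.09599779] [-8.99623741e+01  6.85547841e-03  9.00162373e+01] [-0.1 -0.5 -0.6  0.   0.1  0.1] [1.21934219 0.816967   0.73993147] [-0.07451467  0.24981949  0.04854913]
```

Emit:
step_arm:
  plan:
    - {"linear": [-0.05,0.1,0.05],"turn": 0}
    - {"linear": [-0.05,0.15,0.05],"turn": 0}
    - {"linear": [-0.05,0.15,0.05],"turn": 0}

```text
t: 10.53
position: [0.6504, 0.2101, 0.0953]
eef_rot: [-90.0, -0.0, 90.0]
ft_force: [0.9, 1.1, 0.1]
finger_gap: 0.0701
```

Emit:
step_arm:
  plan:
    - {"linear": [0,0,0],"turn": 0}
    - {"linear": [0,0,0],"turn": 0}
    - {"linear": [0,0,0],"turn": 0}
    - {"linear": [0,0,0],"turn": 0}
    - {"linear": [0,0,0],"turn": 0}
    - {"linear": [0,0,0],"turn": 0}
  hand: 3.5
  force: 25

```text
t: 11.03
position: [0.6504, 0.2101, 0.0951]
eef_rot: [-90.0, 0.0, 90.0]
ft_force: [-0.8, 0.4, 1.7]
finger_gap: 0.0459
```

Emit:
step_arm:
  plan:
    - {"linear": [0,-0.3,0],"turn": 0}
    - {"linear": [0,-0.8,0],"turn": 0}
    - {"linear": [0,-1.6,0],"turn": 0}
    - {"linear": [0,-2.8,0],"turn": 0}
    - {"linear": [0,-4,0],"turn": 0}
    - {"linear": [0,-5,0.5],"turn": 0}
    - {"linear": [1,-5.5,2.4],"turn": 0}
    - {"linear": [2.2,-5.5,5.3],"turn": 0}
    - {"linear": [3.4,-5.5,8.2],"turn": 0}
    - {"linear": [4.6,-5.5,11.1],"turn": 0}
    - {"linear": [5.8,-5.5,14],"turn": 0}
    - {"linear": [7,-5.5,16.9],"turn": 0}

```text
t: 12.03
position: [0.4801, 0.2807, 0.1514]
eef_rot: [-90.1, -0.0, 90.0]
ft_force: [0.8, 0.6, -1.6]
finger_gap: 0.0458
```

Emit:
step_arm:
  plan:
    - {"linear": [1.2,0,2.9],"turn": 0}
    - {"linear": [2.3,0,5.5],"turn": 0}
    - {"linear": [3.3,0,7.9],"turn": 0}
    - {"linear": [3.9,0.3,9.3],"turn": 0}
    - {"linear": [3.9,0.5,9.3],"turn": 0}
    - {"linear": [3.9,0.5,9.3],"turn": 0}
    - {"linear": [3.9,0.5,9.3],"turn": 0}

```text
t: 12.62
position: [0.3894, 0.319, 0.1454]
eef_rot: [-90.1, -0.0, 90.0]
ft_force: [0.5, 0.4, -2.2]
finger_gap: 0.0454
```

Run:
```python
from h import *
s,c,W=look("wrist","w6");print(s["position"],s["eef_rot"],s["joint_vel"].round(1),s["ft_force"],s["finger_gap"],delta(s,[.388,.319,.0215]))
m=np.isfinite(W[...,2])&(np.hypot(W[...,0]-.388,W[...,1]-.319)<.08)&(W[...,2]>.02)&(W[...,2]<.034)
q=W[m][:,:2];print(len(q),cv2.minEnclosingCircle(q.astype(np.float32)*1000))
```

```text
[0.38938747 0.31897746 0.14544538] [-9.00923741e+01 -1.07344753e-02  8.99991057e+01] [-0.9  0.7 -0.7  0.1  0.   0.2] [ 0.48171098  0.36906879 -2.16076638] 0.04541940453349649 [-7.04574520e-05  1.23942982e+01  1.58730156e-01]
2342 ((388.0234680175781, 320.1215515136719), 64.11214447021484)
```

View pics/w6.png

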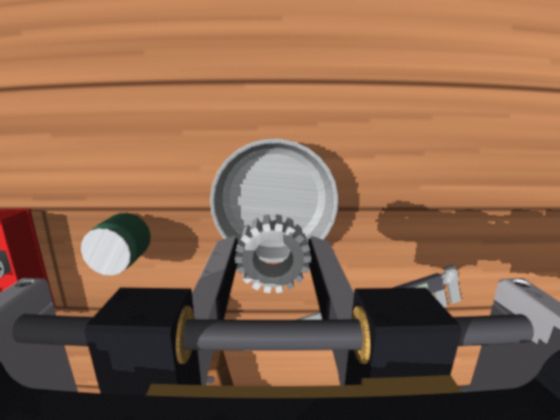

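Emit:
step_arm:
  plan:
    - {"linear": [0.1,1.5,0.1],"turn": 0}
    - {"linear": [0.1,4,0.1],"turn": 0}
    - {"linear": [0.1,6.5,0.1],"turn": 0}
    - {"linear": [0.1,9,0.1],"turn": 0}
    - {"linear": [0.1,10.5,0.1],"turn": 0}
    - {"linear": [0.1,11.3,0.1],"turn": 0}
    - {"linear": [0.1,11.8,0.1],"turn": 0}
    - {"linear": [0.1,11.8,0.1],"turn": 0}
    - {"linear": [0.1,11.8,0.1],"turn": 0}

```text
t: 13.42
position: [0.3885, 0.3203, 0.0277]
eef_rot: [-90.1, -0.0, 90.0]
ft_force: [0.3, -0.1, -2.0]
finger_gap: 0.0458
```

Run:
```python
from h import *
from workcell import sensors
s=sensors.sense();print(s["position"],s["eef_rot"],s["joint_vel"].round(1),s["ft_force"],s["finger_gap"],delta(s,[.388,.320,.0212]))
```

```text
[0.38847199 0.3203367  0.02766232] [-9.00786124e+01 -3.93609674e-02  8.99772487e+01] [ 0.3 -1.  -0.4 -0.  -0.1  0.1] [ 0.32351394 -0.05649941 -1.9681443 ] 0.04577395533121998 [-0.03413295  0.64614372  0.04807208]
```

Emit:
step_arm:
  plan:
    - {"linear": [0,0.2,0],"turn": 0}
    - {"linear": [0,0.4,0],"turn": 0}
    - {"linear": [0,0.5,0],"turn": 0}
    - {"linear": [0,0.5,0],"turn": 0}
    - {"linear": [0,0.5,0],"turn": 0}

```text
t: 13.83
position: [0.3874, 0.3202, 0.0222]
eef_rot: [-90.0, -0.0, 90.0]
ft_force: [-0.1, 0.8, -1.1]
finger_gap: 0.0458
```

Emit:
step_arm:
  plan:
    - {"linear": [0,0.1,0],"turn": 0}
    - {"linear": [0,0.1,0],"turn": 0}
    - {"linear": [0,0.1,0],"turn": 0}

```text
t: 14.08
position: [0.3873, 0.3202, 0.021]
eef_rot: [-90.0, -0.0, 90.0]
ft_force: [-0.2, 0.1, -2.1]
finger_gap: 0.0462
```

Emit:
step_arm:
  plan:
    - {"linear": [0,0.1,0],"turn": 0}
    - {"linear": [0,0.1,0],"turn": 0}
    - {"linear": [0,0.1,0],"turn": 0}

```text
t: 14.33
position: [0.3874, 0.3202, 0.021]
eef_rot: [-90.0, 0.0, 90.0]
ft_force: [-2.9, -2.3, 5.8]
finger_gap: 0.0455
```

Emit:
step_arm:
  plan:
    - {"linear": [0,0,0],"turn": 0}
    - {"linear": [0,0,0],"turn": 0}
    - {"linear": [0,0,0],"turn": 0}
    - {"linear": [0,-0.5,0],"turn": 0}
    - {"linear": [0,-1.5,0],"turn": 0}
    - {"linear": [0,-3,0],"turn": 0}
    - {"linear": [0,-5,0],"turn": 0}
    - {"linear": [0,-7.5,0],"turn": 0}
    - {"linear": [0,-10,0],"turn": 0}
    - {"linear": [0,-12,0],"turn": 0}
    - {"linear": [0,-12,0],"turn": 0}
    - {"linear": [0,-12,0],"turn": 0}
  hand: 5.8

```text
t: 15.33
position: [0.3884, 0.3208, 0.1419]
eef_rot: [-90.2, -0.1, 90.0]
ft_force: [0.5, -1.5, 0.0]
finger_gap: 0.0581
```

Run:
```python
from h import *
s,c,W=look("wrist","w7");print(s["position"],s["finger_gap"],delta(s,[.650,.2099,.14]))
m=np.isfinite(W[...,2])&(np.hypot(W[...,0]-.388,W[...,1]-.319)<.04)&(W[...,2]>.022)&(W[...,2]<.034)
q=W[m];print(len(q),np.median(q[:,2]),cv2.minEnclosingCircle(q[:,:2].astype(np.float32)*1000))
```

```text
[0.38844123 0.3207652  0.14191134] 0.058080006522542985 [-11.09442474   0.26655932 -26.15186541]
1044 0.02615918509736613 ((387.10986328125, 319.869873046875), 23.140377044677734)
```

View pics/w7.png

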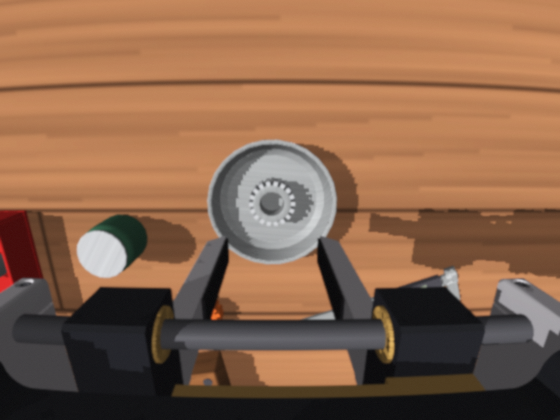

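Emit:
step_arm:
  plan:
    - {"linear": [-0.8,-0.5,-1.9],"turn": 0}
    - {"linear": [-1.9,-0.5,-4.5],"turn": 0}
    - {"linear": [-3.1,-0.5,-7.3],"turn": 0}
    - {"linear": [-4.3,-0.5,-10.1],"turn": 0}
    - {"linear": [-5.5,-0.5,-12.9],"turn": 0}
    - {"linear": [-6.7,-0.5,-15.7],"turn": 0}
    - {"linear": [-7.9,-0.5,-18.5],"turn": 0}
    - {"linear": [-9.1,-0.5,-21.3],"turn": 0}
    - {"linear": [-10.2,-0.5,-24],"turn": 0}
    - {"linear": [-11,-0.5,-26],"turn": 0}
    - {"linear": [-11,-0.2,-26.2],"turn": 0}
    - {"linear": [-11,-0.2,-26.2],"turn": 0}
  hand: 8.2

```text
t: 16.38
position: [0.6483, 0.2092, 0.1387]
eef_rot: [-89.7, 0.0, 89.9]
ft_force: [-1.0, -0.6, 0.1]
finger_gap: 0.082
```

Emit:
step_arm:
  plan:
    - {"linear": [0,0,0],"turn": 0}
    - {"linear": [0,0,0],"turn": 0}

```text
t: 16.55
position: [0.6473, 0.2108, 0.1407]
eef_rot: [-89.8, 0.0, 90.1]
ft_force: [-0.4, 0.3, -0.0]
finger_gap: 0.0818
```

Run:
```python
from h import *
s,c,W=look("wrist","w8");print(s["position"],s["eef_rot"],s["finger_gap"],delta(s,[.650,.2099,.0785]))
stack(W)
```

```text
[0.64729581 0.21082424 0.14067558] [-8.98228246e+01  1.32701174e-02  9.00724482e+01] 0.08183319986208712 [-0.09132546  6.21671414 -0.28952688]
block [649.9 209.7] [109.9 110.8] 10.5
bearing 20 minenc [649.5 210.3] 4.0 rect (6473, 2068, 62, 73)
sg 51 minenc [649.2 209.7] 4.7 rect (6449, 2051, 54, 92)
ring 2203 minenc [649.9 209.8] 27.1 rect (6230, 1831, 535, 538)
lg 1154 minenc [650.4 209.8] 35.4 rect (6151, 1748, 699, 701)
```

View pics/w8.png

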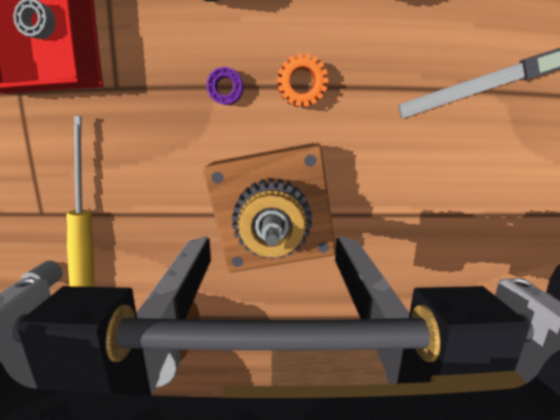

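Emit:
step_arm:
  plan:
    - {"linear": [-0.05,0.6,-0.15],"turn": 0}
    - {"linear": [-0.1,1.5,-0.2],"turn": 0}
    - {"linear": [-0.1,2.8,-0.2],"turn": 0}
    - {"linear": [-0.1,4,-0.2],"turn": 0}
    - {"linear": [-0.1,5,-0.2],"turn": 0}
    - {"linear": [-0.1,5.6,-0.2],"turn": 0}
    - {"linear": [-0.1,5.8,-0.2],"turn": 0}
    - {"linear": [-0.1,5.8,-0.2],"turn": 0}
    - {"linear": [-0.1,5.8,-0.2],"turn": 0}

```text
t: 17.35
position: [0.6516, 0.2092, 0.0841]
eef_rot: [-90.0, -0.0, 90.0]
ft_force: [0.4, 1.0, 0.3]
finger_gap: 0.0821
```

Run:
```python
from h import *
from workcell import sensors
s=sensors.sense();print(s["position"],s["eef_rot"],s["joint_vel"].round(1),s["ft_force"],delta(s,[.6500,.2098,.0785]))
```

```text
[0.65159123 0.20917821 0.08409218] [-9.00254011e+01 -4.60245209e-03  9.00108129e+01] [-0.  -0.8 -0.7  0.   0.1 -0.1] [0.42658938 0.95679253 0.27670798] [0.06216391 0.55915212 0.15935943]
```

Emit:
step_arm:
  plan:
    - {"linear": [0.05,0.2,0.15],"turn": 0}
    - {"linear": [0.05,0.4,0.15],"turn": 0}
    - {"linear": [0.05,0.45,0.15],"turn": 0}
    - {"linear": [0.05,0.45,0.15],"turn": 0}
    - {"linear": [0.05,0.45,0.15],"turn": 0}

```text
t: 17.77
position: [0.6499, 0.2097, 0.0796]
eef_rot: [-90.0, -0.0, 90.0]
ft_force: [-0.4, -0.2, -0.2]
finger_gap: 0.082
```

Run:
```python
from h import *
from workcell import sensors
s,c,W=look("scene")
cv2.imwrite("pics/s9.png",cv2.resize(c["pixels"][240:375,190:350],(800,600)))
print(s["position"],s["eef_rot"],s["joint_vel"].round(1),s["ft_force"],delta(s,[.6500,.2098,.0782]))
s=sensors.sense()
print(s["position"],delta(s,[.6500,.2098,.0782]))
```

```text
[0.64985824 0.20967774 0.07960323] [-9.00149523e+01 -1.94987472e-03  9.00155607e+01] [-0.   0.  -0.2 -0.1 -0.  -0. ] [-0.43185876 -0.22763784 -0.16756904] [ 0.01221782  0.14032681 -0.01414226]
[0.64991542 0.20965606 0.07964978] [ 0.01438281  0.14498182 -0.00841196]
```

View pics/s9.png

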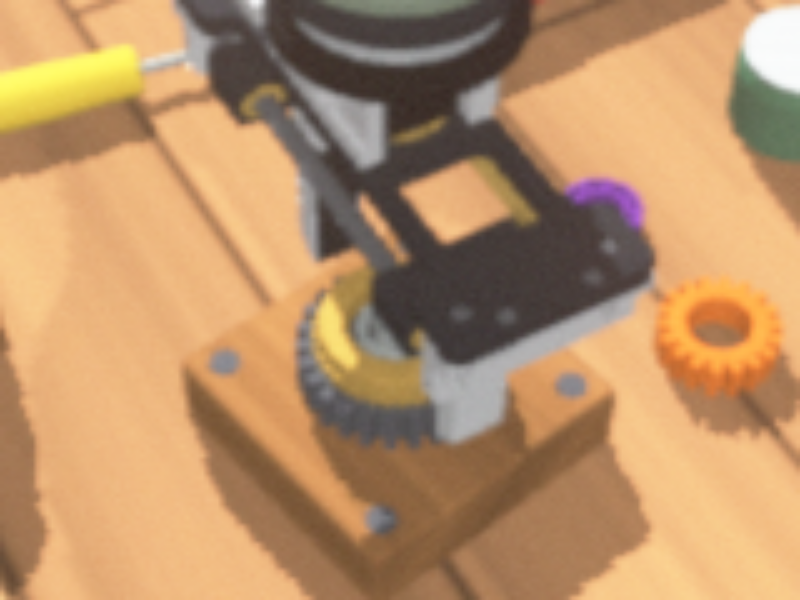

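Emit:
step_arm:
  plan:
    - {"linear": [0,0.1,0],"turn": 0}
    - {"linear": [0,0.1,0],"turn": 0}
    - {"linear": [0,0.1,0],"turn": 0}
    - {"linear": [0,0.1,0],"turn": 0}
    - {"linear": [0,0.1,0],"turn": 0}
    - {"linear": [0,0.1,0],"turn": 0}
    - {"linear": [0,0.1,0],"turn": 0}
  hand: 5
  force: 30

```text
t: 18.4
position: [0.6498, 0.2097, 0.0784]
eef_rot: [-90.0, -0.0, 90.0]
ft_force: [0.2, -0.8, -0.1]
finger_gap: 0.0575
```

Emit:
step_arm:
  plan:
    - {"linear": [0,-0.2,0],"turn": 0}
    - {"linear": [0,-0.5,0],"turn": 0}
    - {"linear": [0,-1,0],"turn": 0}
    - {"linear": [0,-1.8,0],"turn": 0}
    - {"linear": [0,-2.8,0],"turn": 0}
    - {"linear": [0,-4,0],"turn": 0}
    - {"linear": [0,-5.3,0],"turn": 0}
    - {"linear": [0,-6.5,0],"turn": 0}
    - {"linear": [0,-7,0],"turn": 0}
    - {"linear": [0,-7,0],"turn": 0}

```text
t: 19.23
position: [0.6515, 0.21, 0.1517]
eef_rot: [-90.3, -0.1, 90.0]
ft_force: [1.1, -0.4, -0.9]
finger_gap: 0.058
```

Run:
```python
from h import *
s,c,W=look("wrist","w10");print(s["position"],s["eef_rot"],s["finger_gap"],delta(s,[.4075,-.2895,.14]))
stack(W)
s,c,W=look("scene")
cv2.imwrite("pics/s10.png",cv2.resize(c["pixels"][215:350,190:350],(800,600)))
```

```text
[0.65146955 0.20998724 0.15166819] [-9.02873791e+01 -5.47605518e-02  9.00143057e+01] 0.05800260189447722 [-49.94372298   0.99664196  24.41473165]
block [649.8 209.7] [109.8 110.5] 10.5
bearing 8
sg 0
ring 58 minenc [642.1 209.2] 10.6 rect (6363, 1985, 63, 213)
lg 2433 minenc [650.1 209.9] 35.2 rect (6149, 1752, 702, 696)
```

View pics/w10.png

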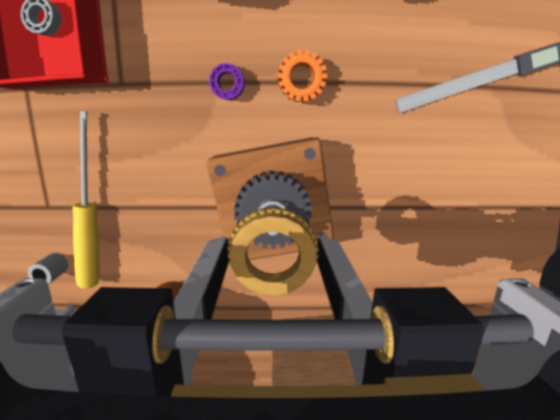

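View pics/s10.png

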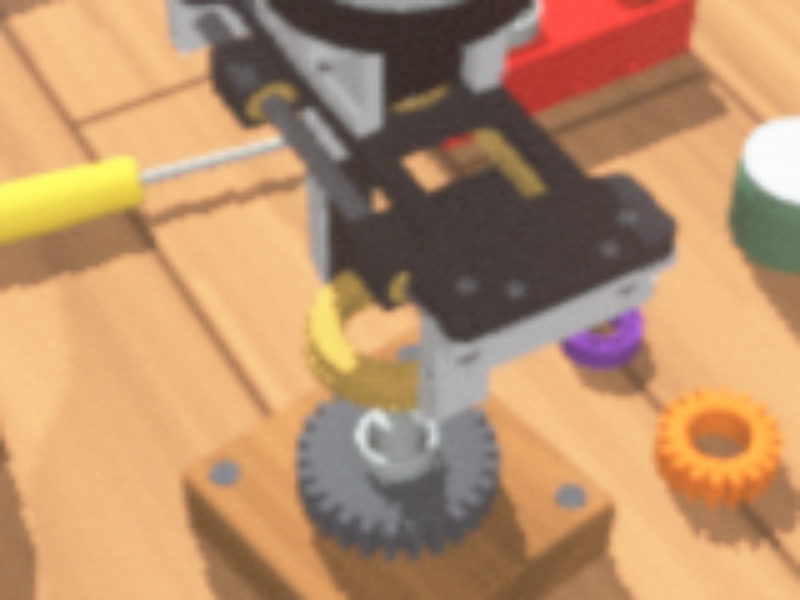

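Emit:
step_arm:
  plan:
    - {"linear": [-1.2,0,0.6],"turn": 0}
    - {"linear": [-3.2,0,1.6],"turn": 0}
    - {"linear": [-5.8,0,2.8],"turn": 0}
    - {"linear": [-8.6,0,4.2],"turn": 0}
    - {"linear": [-11.4,0,5.6],"turn": 0}
    - {"linear": [-14.2,0,6.9],"turn": 0}
    - {"linear": [-17,0,8.3],"turn": 0}
    - {"linear": [-19.8,0,9.7],"turn": 0}
    - {"linear": [-22.6,0,11],"turn": 0}
    - {"linear": [-25.4,0,12.4],"turn": 0}
    - {"linear": [-28.2,0,13.8],"turn": 0}
    - {"linear": [-31,0,15.2],"turn": 0}

```text
t: 20.33
position: [0.4962, -0.1012, 0.1475]
eef_rot: [-89.9, -0.0, 90.0]
ft_force: [-0.4, -0.6, -0.8]
finger_gap: 0.0573
```

Emit:
step_arm:
  plan:
    - {"linear": [-2.8,0,1.4],"turn": 0}
    - {"linear": [-5.6,0,2.7],"turn": 0}
    - {"linear": [-8.4,0,4.1],"turn": 0}
    - {"linear": [-11.2,0,5.5],"turn": 0}
    - {"linear": [-14,0,6.9],"turn": 0}
    - {"linear": [-16.4,0,8],"turn": 0}
    - {"linear": [-18,0,8.8],"turn": 0}
    - {"linear": [-18.8,0,9.2],"turn": 0}
    - {"linear": [-18.8,0,9.2],"turn": 0}
    - {"linear": [-18.8,0,9.2],"turn": 0}

```text
t: 21.17
position: [0.4056, -0.2878, 0.1478]
eef_rot: [-90.0, -0.1, 90.0]
ft_force: [-0.9, 0.2, -1.3]
finger_gap: 0.0575
```

Run:
```python
from h import *
s,c,W=look("wrist","w11");print(s["position"],s["eef_rot"],s["joint_vel"].round(1),s["finger_gap"],s["ft_force"],delta(s,[.4075,-.2895,.0424]))
m=np.isfinite(W[...,2])&(np.hypot(W[...,0]-.4075,W[...,1]+.2895)<.1)&(W[...,2]>.024)&(W[...,2]<.036)
q=W[m];print(len(q),np.median(q[:,2]),cv2.minAreaRect(q[:,:2].astype(np.float32)*1000))
```

```text
[ 0.40563361 -0.28777805  0.14783329] [-89.96321668  -0.0920661   89.96084599] [ 1.6 -0.3  0.1  0.1  0.1  0. ] 0.057514327809642635 [-0.93374454  0.23506226 -1.3193263 ] [-0.18900919 10.54291637 -0.19352547]
10596 0.030626220523287853 ((406.709716796875, -289.5010986328125), (120.23440551757812, 120.60502624511719), 13.602476119995117)
```

View pics/w11.png

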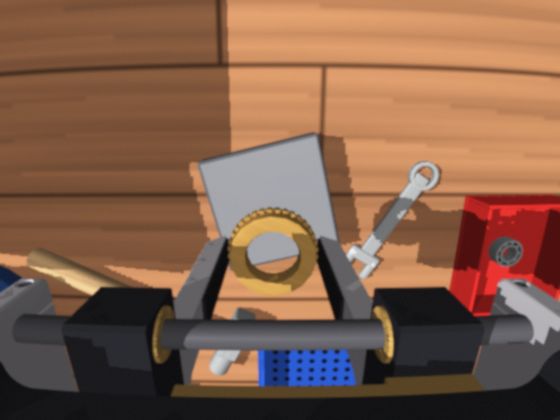

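Emit:
step_arm:
  plan:
    - {"linear": [-0.1,1.5,-0.1],"turn": 0}
    - {"linear": [-0.15,3.5,-0.1],"turn": 0}
    - {"linear": [-0.15,5.5,-0.1],"turn": 0}
    - {"linear": [-0.15,7.5,-0.1],"turn": 0}
    - {"linear": [-0.15,8.8,-0.1],"turn": 0}
    - {"linear": [-0.15,9.5,-0.1],"turn": 0}
    - {"linear": [-0.15,9.8,-0.1],"turn": 0}
    - {"linear": [-0.15,9.8,-0.1],"turn": 0}
    - {"linear": [-0.15,9.8,-0.1],"turn": 0}

```text
t: 21.97
position: [0.4077, -0.29, 0.0512]
eef_rot: [-90.1, 0.0, 90.1]
ft_force: [-0.1, 0.1, -0.8]
finger_gap: 0.0575
```

Run:
```python
from h import *
from workcell import sensors
s=sensors.sense();print(s["position"],s["eef_rot"],s["joint_vel"].round(1),s["ft_force"],s["finger_gap"],delta(s,[.4069,-.2895,.0424]))
```

```text
[ 0.40768741 -0.28995446  0.05116257] [-9.00570526e+01  4.99845702e-02  9.00614608e+01] [-0.3 -0.6 -0.6  0.1  0.   0. ] [-0.14357419  0.08924175 -0.84788593] 0.0574549360912467 [0.04629449 0.87613832 0.07956427]
```

Emit:
step_arm:
  plan:
    - {"linear": [0,0.3,0.05],"turn": 0}
    - {"linear": [0,0.5,0.05],"turn": 0}
    - {"linear": [0,0.65,0.05],"turn": 0}
    - {"linear": [0,0.7,0.05],"turn": 0}
    - {"linear": [0,0.7,0.05],"turn": 0}
    - {"linear": [0,0.7,0.05],"turn": 0}

```text
t: 22.47
position: [0.4064, -0.29, 0.0435]
eef_rot: [-90.0, 0.0, 90.0]
ft_force: [0.4, -0.4, -1.5]
finger_gap: 0.0576
```

Emit:
step_arm:
  plan:
    - {"linear": [0,0.1,0],"turn": 0}
    - {"linear": [0,0.1,0],"turn": 0}
    - {"linear": [0,0.1,0],"turn": 0}

```text
t: 22.72
position: [0.4063, -0.2899, 0.0424]
eef_rot: [-90.0, -0.0, 90.0]
ft_force: [-0.4, -0.7, -2.1]
finger_gap: 0.0576
```

Emit:
step_arm:
  plan:
    - {"linear": [0,0.1,0],"turn": 0}
    - {"linear": [0,0.1,0],"turn": 0}
    - {"linear": [0,0.1,0],"turn": 0}

```text
t: 22.97
position: [0.4064, -0.29, 0.0423]
eef_rot: [-90.0, -0.0, 90.0]
ft_force: [-1.9, 1.6, 5.5]
finger_gap: 0.0575
```

Contact; release and rise.

Emit:
step_arm:
  plan:
    - {"linear": [0,0,0],"turn": 0}
    - {"linear": [0,0,0],"turn": 0}
    - {"linear": [0,0,0],"turn": 0}
    - {"linear": [0,-0.5,0],"turn": 0}
    - {"linear": [0,-1.5,0],"turn": 0}
    - {"linear": [0,-3,0],"turn": 0}
    - {"linear": [0,-5,0],"turn": 0}
    - {"linear": [0,-7.5,0],"turn": 0}
    - {"linear": [0,-10,0],"turn": 0}
    - {"linear": [0,-10.5,0],"turn": 0}
    - {"linear": [0,-10.5,0],"turn": 0}
    - {"linear": [0,-10.5,0],"turn": 0}
  hand: 7.5

```text
t: 23.97
position: [0.4063, -0.2898, 0.1464]
eef_rot: [-90.0, 0.0, 90.0]
ft_force: [0.1, -0.5, -0.6]
finger_gap: 0.075
```

Run:
```python
from h import *
s,c,W=look("wrist","w12");print(s["position"],s["finger_gap"],delta(s,[.650,.2099,.14]))
m=np.isfinite(W[...,2])&(np.hypot(W[...,0]-.407,W[...,1]+.2895)<.05)&(W[...,2]>.041)&(W[...,2]<.05)
q=W[m];print(len(q),np.median(q[:,2]),cv2.minEnclosingCircle(q[:,:2].astype(np.float32)*1000))
```

```text
[ 0.40628401 -0.28979116  0.14637137] 0.07499075566456362 [ 49.96329178   0.63200603 -24.38366958]
1492 0.04429457897721647 ((406.8302917480469, -290.0187072753906), 27.174701690673828)
```

View pics/w12.png

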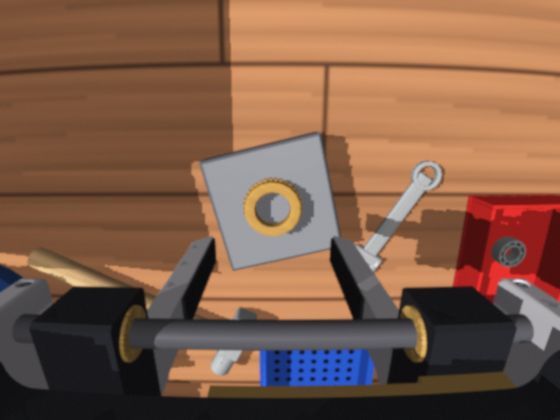

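Emit:
step_arm:
  plan:
    - {"linear": [1.6,0,-0.8],"turn": 0}
    - {"linear": [4.6,0,-2.2],"turn": 0}
    - {"linear": [7.8,0,-3.8],"turn": 0}
    - {"linear": [11,0,-5.4],"turn": 0}
    - {"linear": [14.2,0,-6.9],"turn": 0}
    - {"linear": [17.4,0,-8.5],"turn": 0}
    - {"linear": [20.6,0,-10.1],"turn": 0}
    - {"linear": [23.8,0,-11.6],"turn": 0}
    - {"linear": [27,0,-13.2],"turn": 0}
    - {"linear": [30.2,0,-14.8],"turn": 0}
    - {"linear": [33.4,0,-16.3],"turn": 0}
    - {"linear": [36,0,-17.6],"turn": 0}
  hand: 9.4

```text
t: 25.02
position: [0.5814, 0.0726, 0.1439]
eef_rot: [-89.8, -0.0, 90.1]
ft_force: [1.8, -0.0, 1.1]
finger_gap: 0.0941
```

Emit:
step_arm:
  plan:
    - {"linear": [3,0,-1.5],"turn": 0}
    - {"linear": [6,0,-2.9],"turn": 0}
    - {"linear": [9,0,-4.4],"turn": 0}
    - {"linear": [11.5,0,-5.6],"turn": 0}
    - {"linear": [13.3,0,-6.5],"turn": 0}
    - {"linear": [13.9,0,-6.8],"turn": 0}
    - {"linear": [13.9,0,-6.8],"turn": 0}
    - {"linear": [13.9,0,-6.8],"turn": 0}
    - {"linear": [13.9,0,-6.8],"turn": 0}

```text
t: 25.77
position: [0.6494, 0.2077, 0.1454]
eef_rot: [-89.9, 0.1, 89.9]
ft_force: [-0.3, 0.6, 0.7]
finger_gap: 0.0941
```

Run:
```python
from h import *
s,c,W=look("wrist","w13");print(s["position"],s["eef_rot"],s["joint_vel"].round(1),s["finger_gap"],delta(s,[.650,.2098,.056]))
stack(W)
```

```text
[0.64936462 0.20767524 0.14541616] [-8.98717938e+01  5.53041409e-02  8.99486633e+01] [-0.4 -0.8 -0.1  0.2 -0.1 -0. ] 0.09405785691620058 [ 0.22116308  8.94124227 -0.08335489]
block [649.9 209.8] [110.  110.7] 10.5
bearing 26 minenc [649.9 210. ] 4.3 rect (6457, 2065, 82, 74)
sg 46 minenc [648.7 210.3] 4.7 rect (6449, 2056, 47, 93)
ring 207 minenc [649.8 209.7] 13.9 rect (6362, 1969, 262, 263)
lg 3468 minenc [650.2 210. ] 35.3 rect (6151, 1751, 705, 698)
```

View pics/w13.png

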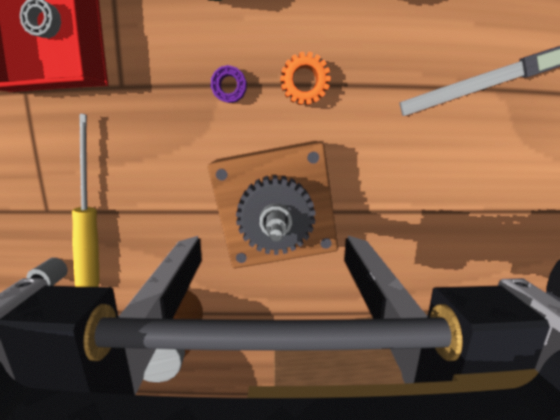

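Emit:
step_arm:
  plan:
    - {"linear": [0.1,1,0],"turn": 0}
    - {"linear": [0.2,2.5,0],"turn": 0}
    - {"linear": [0.2,4.3,0],"turn": 0}
    - {"linear": [0.2,6,0],"turn": 0}
    - {"linear": [0.2,7.2,0],"turn": 0}
    - {"linear": [0.2,7.9,0],"turn": 0}
    - {"linear": [0.2,8.2,0],"turn": 0}
    - {"linear": [0.2,8.2,0],"turn": 0}
    - {"linear": [0.2,8.2,0],"turn": 0}

```text
t: 26.57
position: [0.6509, 0.2111, 0.0652]
eef_rot: [-90.1, -0.0, 90.0]
ft_force: [-0.4, 1.1, 1.7]
finger_gap: 0.0939
```

Run:
```python
from h import *
from workcell import sensors
s=sensors.sense();print(s["position"],s["eef_rot"],s["joint_vel"].round(1),s["ft_force"],s["finger_gap"],delta(s,[.650,.2098,.0555]))
```

```text
[0.6509094  0.21110837 0.06518849] [-9.00735998e+01 -1.49115987e-02  8.99984919e+01] [ 0.1 -0.6 -0.7  0.  -0.   0. ] [-0.35833846  1.12915728  1.68650378] 0.09388701023403763 [-0.13109121  0.96869742  0.09218144]
```

Emit:
step_arm:
  plan:
    - {"linear": [-0.1,0.3,0.05],"turn": 0}
    - {"linear": [-0.1,0.6,0.05],"turn": 0}
    - {"linear": [-0.1,0.8,0.05],"turn": 0}
    - {"linear": [-0.1,0.8,0.05],"turn": 0}
    - {"linear": [-0.1,0.8,0.05],"turn": 0}
    - {"linear": [-0.1,0.8,0.05],"turn": 0}

```text
t: 27.07
position: [0.6499, 0.2102, 0.0565]
eef_rot: [-90.0, -0.0, 90.0]
ft_force: [-0.2, -0.4, -0.1]
finger_gap: 0.0942
```

Run:
```python
from h import *
from workcell import sensors
s=sensors.sense();print(s["position"],s["eef_rot"],s["joint_vel"].round(1),s["ft_force"],s["finger_gap"],delta(s,[.650,.2098,.0555]))
```

```text
[0.6498572  0.2101863  0.05654211] [-9.00093533e+01 -1.59334228e-03  9.00129675e+01] [ 0.  0.  0.  0. -0. -0.] [-0.2285608  -0.41812278 -0.07297733] 0.09416233375956998 [-0.03863615  0.10421228 -0.01425404]
```

Close with 45 N (500 g part).

Emit:
step_arm:
  plan:
    - {"linear": [0,0,0],"turn": 0}
    - {"linear": [0,0,0],"turn": 0}
    - {"linear": [0,0,0],"turn": 0}
    - {"linear": [0,0,0],"turn": 0}
    - {"linear": [0,0,0],"turn": 0}
    - {"linear": [0,0,0],"turn": 0}
    - {"linear": [0,0,0],"turn": 0}
  hand: 6
  force: 45

```text
t: 27.65
position: [0.6498, 0.2101, 0.0565]
eef_rot: [-90.0, 0.0, 90.0]
ft_force: [-0.0, -0.7, -0.1]
finger_gap: 0.0699
```

Emit:
step_arm:
  plan:
    - {"linear": [0,-0.2,0],"turn": 0}
    - {"linear": [0,-0.5,0],"turn": 0}
    - {"linear": [0,-1,0],"turn": 0}
    - {"linear": [0,-1.8,0],"turn": 0}
    - {"linear": [0,-2.8,0],"turn": 0}
    - {"linear": [0,-4,0],"turn": 0}
    - {"linear": [0,-5.3,0],"turn": 0}
    - {"linear": [0,-6.6,0],"turn": 0}
    - {"linear": [0,-7.7,0],"turn": 0}
    - {"linear": [0,-8.3,0],"turn": 0}
    - {"linear": [0,-8.5,0],"turn": 0}
    - {"linear": [0,-8.5,0],"turn": 0}

```text
t: 28.65
position: [0.6503, 0.2102, 0.1426]
eef_rot: [-90.1, -0.0, 90.0]
ft_force: [-0.4, 0.4, -6.4]
finger_gap: 0.0696
```

Run:
```python
from h import *
s,c,W=look("wrist","w14");print(s["position"],s["eef_rot"],s["ft_force"],s["finger_gap"],delta(s,[.640,-.2365,.14]))
s,c,W=look("scene")
cv2.imwrite("pics/s14.png",cv2.resize(c["pixels"][200:350,180:360],(720,600)))
```

```text
[0.65030729 0.2102078  0.14260598] [-9.00989416e+01 -1.71563055e-02  9.00097057e+01] [-0.39070264  0.39293935 -6.40954329] 0.0695503188143486 [-44.67068088   0.24542825   1.03872162]
```

View pics/s14.png

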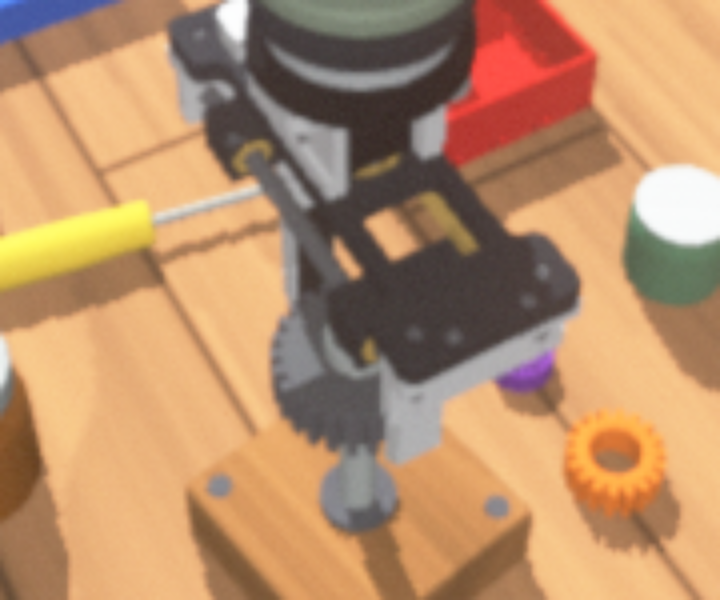

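View pics/w14.png

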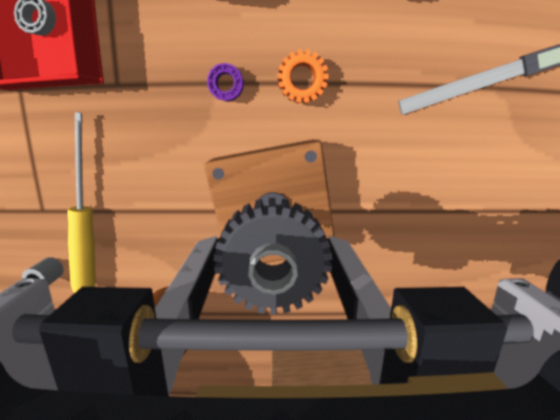

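Run:
```python
from h import *
s,c,W=look("wrist")
m=np.isfinite(W[...,2])
d=np.hypot(W[...,0]-s["position"][0],W[...,1]-s["position"][1])
P=W[m&(d<.033)&(d>.016)&(W[...,2]>.12)]
h,e=np.histogram(P[:,2],bins=np.arange(.12,.2,.003));print(list(zip(e.round(3),h)))
Q=P[(P[:,1]-s["position"][1])**2<.022**2]
Q=Q[(Q[:,2]>.135)&(Q[:,2]<.175)]
A=np.c_[Q[:,:2]-s["position"][:2],np.ones(len(Q))];x=np.linalg.lstsq(A,Q[:,2],rcond=None)[0];print("slopes",x,len(Q), np.std(Q[:,2]-A@x))
for lo in np.arange(-.035,.035,.007):
    k=(Q[:,0]-s["position"][0]>lo)&(Q[:,0]-s["position"][0]<lo+.007);print(round(lo,3),k.sum(),np.median(Q[k,2]) if k.any() else 0)
```

```text
[(np.float64(0.12), np.int64(0)), (np.float64(0.123), np.int64(0)), (np.float64(0.126), np.int64(0)), (np.float64(0.129), np.int64(23)), (np.float64(0.132), np.int64(30)), (np.float64(0.135), np.int64(46)), (np.float64(0.138), np.int64(48)), (np.float64(0.141), np.int64(83)), (np.float64(0.144), np.int64(136)), (np.float64(0.147), np.int64(1313)), (np.float64(0.15), np.int64(4770)), (np.float64(0.153), np.int64(0)), (np.float64(0.156), np.int64(0)), (np.float64(0.159), np.int64(0)), (np.float64(0.162), np.int64(0)), (np.float64(0.165), np.int64(0)), (np.float64(0.168), np.int64(0)), (np.float64(0.171), np.int64(0)), (np.float64(0.174), np.int64(0)), (np.float64(0.177), np.int64(0)), (np.float64(0.18), np.int64(0)), (np.float64(0.183), np.int64(0)), (np.float64(0.186), np.int64(0)), (np.float64(0.189), np.int64(0)), (np.float64(0.192), np.int64(0)), (np.float64(0.195), np.int64(0))]
slopes [ 0.02639908 -0.00017851  0.15024437] 4552 0.002062488287277342
-0.035 422 0.14964914702359677
-0.028 934 0.15043665659528882
-0.021 813 0.15060305760325762
-0.014 402 0.15065624528464167
-0.007 235 0.15058384652771195
-0.0 233 0.15065408656786292
0.007 275 0.15064619019799586
0.014 423 0.1506767951076597
0.021 635 0.1505615890012701
0.028 180 0.15025875848840448
```

Emit:
step_arm:
  plan:
    - {"linear": [-1,0,0],"turn": 0}
    - {"linear": [-2.8,0,0],"turn": 0}
    - {"linear": [-5.2,0,0.1],"turn": 0}
    - {"linear": [-7.8,0,0.2],"turn": 0}
    - {"linear": [-10.4,0,0.2],"turn": 0}
    - {"linear": [-13,0,0.3],"turn": 0}
    - {"linear": [-15.6,0,0.4],"turn": 0}
    - {"linear": [-18.2,0,0.4],"turn": 0}
    - {"linear": [-20.8,0,0.5],"turn": 0}
    - {"linear": [-23.4,0,0.5],"turn": 0}
    - {"linear": [-26,0,0.6],"turn": 0}
    - {"linear": [-28.6,0,0.7],"turn": 0}

```text
t: 29.8
position: [0.6419, -0.0779, 0.1407]
eef_rot: [-89.9, 0.0, 90.0]
ft_force: [0.1, -0.3, -5.9]
finger_gap: 0.0696
```

Emit:
step_arm:
  plan:
    - {"linear": [-2.6,0,0],"turn": 0}
    - {"linear": [-5.2,0,0.1],"turn": 0}
    - {"linear": [-7.8,0,0.2],"turn": 0}
    - {"linear": [-10.4,0,0.2],"turn": 0}
    - {"linear": [-13,0,0.3],"turn": 0}
    - {"linear": [-15,0,0.3],"turn": 0}
    - {"linear": [-16,0,0.3],"turn": 0}
    - {"linear": [-16.1,0,0.3],"turn": 0}
    - {"linear": [-16.1,0,0.3],"turn": 0}
    - {"linear": [-16.1,0,0.3],"turn": 0}

```text
t: 30.63
position: [0.6396, -0.2355, 0.1409]
eef_rot: [-89.9, -0.1, 90.1]
ft_force: [-0.4, 0.0, -6.5]
finger_gap: 0.0697
```

Run:
```python
from h import *
s,c,W=look("wrist","w15");print(s["position"],s["eef_rot"],s["joint_vel"].round(1),s["ft_force"],s["finger_gap"],delta(s,[.640,-.2365,.0165]))
hsv=cv2.cvtColor(c["pixels"],cv2.COLOR_BGR2HSV)
m=(hsv[...,0]>105)&(hsv[...,0]<130)&(hsv[...,1]>130)&(abs(W[...,0]-.64)<.12)&(abs(W[...,1]+.237)<.11)
q=W[m&(W[...,2]>.026)&(W[...,2]<.04)][:,:2]
print(len(q),cv2.minAreaRect(q.astype(np.float32)*1000))
q=W[m&(W[...,2]<.01)];print(np.median(q[:,2]),np.percentile(q,[1,99],axis=0))
```

```text
[ 0.63959252 -0.23546314  0.14092471] [-8.99426792e+01 -8.98091353e-02  9.00517481e+01] [ 1.  -0.3  0.1 -0.2 -0.1 -0. ] [-0.44698582  0.04087295 -6.47468266] 0.06968838699414646 [-0.12322586 12.44224576 -0.05310236]
3161 ((638.9539794921875, -236.55252075195312), (137.7794647216797, 155.62205505371094), 89.90690612792969)
0.004519914517446308 [[ 0.57016583 -0.29789458  0.00285651]
 [ 0.70816729 -0.17563839  0.00793509]]
```

View pics/w15.png

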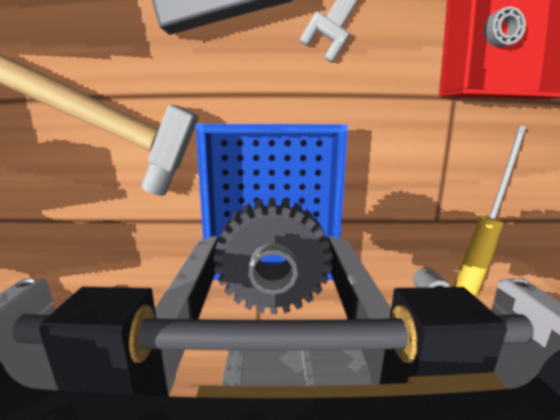

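Run:
```python
from h import *
d=pickle.load(open("c0.pkl","rb"))
for n in("scene","top"):
    W=cloud(d[n]); P=W[np.isfinite(W[...,2])]
    k=(P[:,0]>.55)&(P[:,0]<1)&(P[:,1]>-.36)&(P[:,1]<-.1)&(P[:,2]>.06)
    print(n,k.sum(),np.percentile(P[k],[.5,50],axis=0), P[k][:,2].max())
```

```text
scene 5169 [[ 0.79403642 -0.29112204  0.06081531]
 [ 0.8803533  -0.22568848  0.10118767]] 0.13301258762242163
top 4252 [[ 0.79135878 -0.30122514  0.06072084]
 [ 0.87591143 -0.20110625  0.10309623]] 0.13573339032194676
```

Emit:
step_arm:
  plan:
    - {"linear": [-0.1,1,0],"turn": 0}
    - {"linear": [-0.1,2.5,0],"turn": 0}
    - {"linear": [-0.1,4.5,0],"turn": 0}
    - {"linear": [-0.1,6.5,0],"turn": 0}
    - {"linear": [-0.1,8,0],"turn": 0}
    - {"linear": [-0.1,8.5,0],"turn": 0}
    - {"linear": [-0.1,8.5,0],"turn": 0}
    - {"linear": [-0.1,8.5,0],"turn": 0}

```text
t: 31.35
position: [0.6402, -0.2376, 0.0565]
eef_rot: [-90.0, 0.0, 90.0]
ft_force: [0.5, 0.1, -6.1]
finger_gap: 0.0699
```

Run:
```python
from h import *
from workcell import sensors
s=sensors.sense();print(s["position"],s["eef_rot"],s["joint_vel"].round(1),s["ft_force"],s["finger_gap"],delta(s,[.6395,-.2365,.0165]))
```

```text
[ 0.6402086  -0.23758133  0.05654062] [-9.00097229e+01  5.12531374e-03  9.00427935e+01] [-0.2 -1.2 -1.6  0.  -0.3 -0. ] [ 0.46463114  0.05897363 -6.13319127] 0.06986749486003371 [0.10854378 4.00404009 0.07145898]
```

Emit:
step_arm:
  plan:
    - {"linear": [0.1,0.8,0],"turn": 0}
    - {"linear": [0.1,1.8,0],"turn": 0}
    - {"linear": [0.1,2.6,0],"turn": 0}
    - {"linear": [0.1,3.1,0],"turn": 0}
    - {"linear": [0.1,3.4,0],"turn": 0}
    - {"linear": [0.1,3.4,0],"turn": 0}
    - {"linear": [0.1,3.4,0],"turn": 0}
    - {"linear": [0.1,3.4,0],"turn": 0}

```text
t: 32.02
position: [0.6403, -0.2371, 0.0228]
eef_rot: [-90.0, 0.0, 90.0]
ft_force: [0.1, -0.3, -6.0]
finger_gap: 0.0698
```

Emit:
step_arm:
  plan:
    - {"linear": [0,0.2,0],"turn": 0}
    - {"linear": [0,0.3,0],"turn": 0}
    - {"linear": [0,0.4,0],"turn": 0}
    - {"linear": [0,0.5,0],"turn": 0}
    - {"linear": [0,0.5,0],"turn": 0}
    - {"linear": [0,0.5,0],"turn": 0}

```text
t: 32.52
position: [0.6398, -0.2368, 0.0173]
eef_rot: [-90.0, -0.0, 90.0]
ft_force: [-0.1, -0.0, -6.8]
finger_gap: 0.0697
```

Emit:
step_arm:
  plan:
    - {"linear": [0,0.1,0],"turn": 0}
    - {"linear": [0,0.1,0],"turn": 0}
    - {"linear": [0,0.1,0],"turn": 0}

```text
t: 32.77
position: [0.64, -0.237, 0.0166]
eef_rot: [-90.0, 0.0, 90.0]
ft_force: [-0.0, -0.1, -6.3]
finger_gap: 0.07
```

Emit:
step_arm:
  plan:
    - {"linear": [0,0.1,0],"turn": 0}
    - {"linear": [0,0.1,0],"turn": 0}
    - {"linear": [0,0.1,0],"turn": 0}

```text
t: 33.02
position: [0.64, -0.2369, 0.0165]
eef_rot: [-90.0, 0.0, 90.0]
ft_force: [-2.4, 1.7, 1.9]
finger_gap: 0.0697
```

Emit:
step_arm:
  plan:
    - {"linear": [0,0,0],"turn": 0}
    - {"linear": [0,0,0],"turn": 0}
    - {"linear": [0,0,0],"turn": 0}
    - {"linear": [0,-0.4,0],"turn": 0}
    - {"linear": [0,-1.2,0],"turn": 0}
    - {"linear": [0,-2.5,0],"turn": 0}
    - {"linear": [0,-4.5,0],"turn": 0}
    - {"linear": [0,-7,0],"turn": 0}
    - {"linear": [0,-10,0],"turn": 0}
    - {"linear": [0,-13,0],"turn": 0}
    - {"linear": [0,-15,0],"turn": 0}
    - {"linear": [0,-15,0],"turn": 0}
  hand: 7.9

```text
t: 34.02
position: [0.644, -0.2389, 0.1744]
eef_rot: [-90.7, 0.4, 90.0]
ft_force: [1.1, -0.1, 0.8]
finger_gap: 0.079
```

Run:
```python
from h import *
s,c,W=look("wrist","w16");print(s["position"],s["ft_force"],s["finger_gap"])
P=W[np.isfinite(W[...,2])&(np.hypot(W[...,0]-.64,W[...,1]+.237)<.05)]
q=P[(P[:,2]>.023)&(P[:,2]<.03)];print("lg top",np.median(q[:,2]),np.percentile(q[:,2],[2,98]),cv2.minEnclosingCircle(q[:,:2].astype(np.float32)*1000))
q=P[P[:,2]>.033];print("collar",np.median(q[:,2]),len(q))
for n in("scene","top"):
    _,c,W=look(n,n+"16")
    P=W[np.isfinite(W[...,2])]
    def f(x,y,r,lo,hi):
        q=P[(np.hypot(P[:,0]-x,P[:,1]-y)<r)&(P[:,2]>lo)&(P[:,2]<hi)]
        return len(q),np.median(q[:,2]).round(4),[np.round(v,1) for v in cv2.minEnclosingCircle(q[:,:2].astype(np.float32)*1000)]
    print(n,"bearing",f(.467,-.0155,.03,.013,.03),"sg",f(.3873,.32,.035,.021,.035),"ring",f(.4065,-.29,.04,.04,.05),"lg",f(.64,-.237,.045,.022,.032),"tin",f(.431,.154,.04,.044,.06))
```

```text
[ 0.64396724 -0.23890634  0.17440822] [ 1.14327397 -0.14751695  0.84844404] 0.07896416805391997
lg top 0.026320522233419727 [0.024436   0.02798164] ((640.2833862304688, -237.15553283691406), 35.09630584716797)
collar 0.27895544552503837 36666
scene bearing (111, np.float64(0.0163), [array([467.6, -15.7]), np.float64(17.3)]) sg (309, np.float64(0.0246), [array([387.9, 319.8]), np.float64(23.7)]) ring (136, np.float64(0.0426), [array([ 409.1, -291.9]), np.float64(28.6)]) lg (374, np.float64(0.0249), [array([ 640.5, -238.7]), np.float64(36.5)]) tin (408, np.float64(0.051), [array([430.8, 153.2]), np.float64(25.9)])
top bearing (90, np.float64(0.0177), [array([466.2, -15.3]), np.float64(16.7)]) sg (169, np.float64(0.0259), [array([388.2, 319.7]), np.float64(23.7)]) ring (0, np.float64(nan), [array([0., 0.]), np.float64(0.0)]) lg (162, np.float64(0.0267), [array([ 637.5, -229. ]), np.float64(29.6)]) tin (308, np.float64(0.0519), [array([430.2, 153.7]), np.float64(25.7)])
  return _methods._mean(a, axis=axis, dtype=dtype,
  ret = ret.dtype.type(ret / rcount)
```

View pics/w16.png

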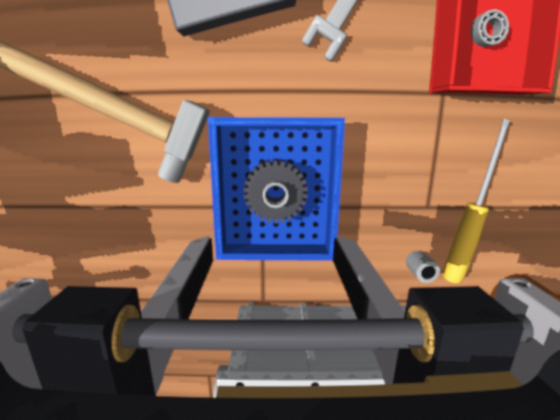

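View pics/scene16.png

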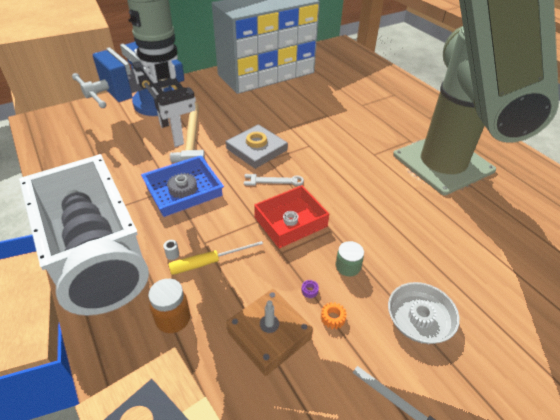

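Emit:
step_arm:
  plan:
    - {"linear": [0,0,0],"turn": 0}
    - {"linear": [0,0,0],"turn": 0}
    - {"linear": [0,0,0],"turn": 0}
    - {"linear": [0,0,0],"turn": 0}

```text
t: 34.5
position: [0.6392, -0.2366, 0.1639]
eef_rot: [-89.9, -0.1, 90.0]
ft_force: [0.3, -0.5, 0.1]
finger_gap: 0.0787
```

```bash
python3 -c "
from workcell import env,sensors
s=sensors.sense();print(s['t'],s['position'],s['joint_vel'].round(1))
print(env.finish_job())"
```

```text
34.5 [ 0.63923998 -0.23656677  0.16394618] [ 0.  -0.3 -0.4 -0.   0.   0. ]
the job is handed in; nothing more can be done
None
```

I stripped the stack top-down, one part at a time: bearing to the scrap tub, small gear to the parts dish, brass ring to the surface plate, and large gear to the wash tray. I lowered each part until the wrist felt contact before releasing it. The job was handed in at 34.5 s of the 104 s allowed.

The last checks showed:
- **Bearing:** resting flat in the tub.
- **Small gear:** flat in the dish, with its top at 26 mm.
- **Brass ring:** flat on the plate, within about 1 mm of the middle by the wrist camera, with its top at 44 mm.
- **Large gear:** flat in the tray with its collar up. It is within about 1–2 mm of the tray's middle, and its top face is at 26 mm.
- **Grease tin:** not moved beyond measurement noise (about 1 mm).

Three of the last readings disagreed or failed:
- The top camera could not see the ring because the arm hid it, and its large-gear reading was also partly hidden.
- The scene camera put the ring 2–3 mm from where the wrist camera did.
- My depth check on the large gear's collar picked up the gripper instead, so "collar up" comes from the wrist and scene pictures.

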